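# Assemble a vacuum filter holder from the base up

## Task

Assemble the large vacuum filter holder for the next filtration, building it up on its steel base one part at a time from the bottom: first the large perforated support plate into the cup of the base, then the large collar over the plate's boss, then the funnel tube over the collar's neck, and last the cover with its black knob into the mouth of the funnel, every part seated fully home and let go. Leave the small plate and the small collar, which belong to a smaller holder, lying where they are.

Things in the scene. Friction and masses are not known exactly. Their poses are not given: they have to be found in the camera images.
- filter_base: Fixed steel base of the filter holder: round foot 90 mm across, 36 mm column, cup of 52 mm outer diameter on top with its rim 56 mm above the worktop; bore of the cup 43 mm (chamfered to 49 mm at the rim), 14 mm deep. A hose nipple with black stopcock lever sticks out 62 mm along its +x, up to 39 mm high. Origin on its axis at the underside, z up.
- base_rim (a point): Centre of the rim of the base's cup, 56 mm above the worktop, on the base's axis.
- support_plate: Large steel perforated plate, 0.14 kg, 30 mm tall. From below: spigot 40 mm across to 10 mm height, end tapered; flange 56 mm across from 10 to 18 mm (grip here); boss 37 mm across to 30 mm, tapered, dark holes on top. Origin on its axis at the underside, z up. Its spigot enters the base's bore until the flange lies on the rim: origin then 46 mm above the base's origin.
- collar: Large grey plastic ring, 0.05 kg, neck up. Flange 56 mm across from 0 to 10 mm height (grip here), neck 46 mm across from 10 to 20 mm, top tapered; through bore 40 mm, chamfered to 45 mm below. Origin on its axis at the underside, z up. It goes over the plate's boss until it lies on the plate's flange: origin then 64 mm above the base's origin.
- funnel: Straight steel tube standing upright, 0.13 kg, 70 mm tall, 56 mm outer diameter (grip here, 10 to 65 mm height), foot 60 mm across and 6 mm high; through bore 49 mm, chamfered at both ends to 52 mm. Origin on its axis at the underside, z up. It goes over the collar's neck until its foot lies on the collar's flange: origin then 74 mm above the base's origin.
- cover: Steel disc with black knob up, 0.07 kg. From below: spigot 46 mm across to 8 mm height, end tapered; disc 58 mm across from 8 to 13 mm; knob 19 mm across from 13 to 31 mm (grip here). Origin on its axis at the underside, z up. Its spigot enters the funnel's mouth until the disc lies on the funnel's rim: origin then 136 mm above the base's origin.
- small_plate: Small steel support plate of another, smaller holder: shaped like the large one but 35 mm across and 19 mm tall. Not to be used or moved. Origin on its axis at the underside.
- small_collar: Small grey collar of the smaller holder: shaped like the large one but 35 mm across and 12 mm tall. Not to be used or moved. Origin on its axis at the underside.

How it is judged:
By the outcome, as a careful person would: the job done as asked, in the order asked, and still so for the second after the job is handed in, with the robot touching nothing.
It also fails if it takes over 93 s, if anything falls off the work surface, if the arm or the gripper's body presses on something with over 40 N, if the wrist force passes 120 N, or if a joint passes its speed limit or range.

## Robot

A 6-joint arm with a two-finger parallel gripper is mounted at the origin on a cart in front of the work surface, level with it; the furniture and walls round the work are solid. World frame = base frame: x ahead of the robot, y to its left, z up, the work surface at z = 0. Lengths are in m, angles in rad, forces in N, time in s.
With the tool pointing down it reaches from about 0.425 to 0.95 m from the base axis. Payload 3.5 kg.
Tool frame: the origin (TCP) lies on the centre line of the jaws, within the pads' length; the fingertips stand 25 mm ahead of it and the grasp point (between the pads) lies 6 mm ahead of it (ctrl.finger_overhang is the distance from the TCP to the fingertips, in m); z points along the fingers, y is the line along which they close (so a half turn about z gives the same grasp; the last joint's range is limited). The gripper opens to 85 mm and grips with 20 to 120 N. Pads are 22 mm wide; open, the fingers measure 114 mm over their backs; the gripper's body (76 mm by 85 mm) begins 54 mm behind the grasp point. The pads swing forward as they close: fully open they stand 13 mm farther back than shut.
Start: joints at [1.146, 0.286, 1.577, -0, 1.279, -0.15], TCP at [0.183, 0.65, 0.256] pointing down, gripper open.
Joint ranges: [-2.77, 2.77], [-0.9, 2.22], [0.21, 2.48], [-1.53, 4.67], [0.24, 2.81], [-2.84, 2.84]. Speed limits (rad/s): [2.79, 2.79, 3.14, 3.14, 3.14, 3.14].

## Interface

Orientations are given as a unit quaternion [x, y, z, w].
In Python, from plant import get_state, imaging, job, ctrl gives the robot as it stands.
- The arm moves only by the tool jog_arm, never from a script. Its argument "increments" is a list of rows, each an object of numbers: "dx", "dy", "dz": the shift along the world's x, y, z each as a share of 12 cm, from -1 to 1; "ax", "ay", "az": the turn, a rotation vector about the world's x, y, z each as a share of pi/2 rad, from -1 to 1; "gripper": the gripper command: -1 is shut, 1 is fully open, values between are in proportion. A call has 1 to 10 rows; each row is the pose to reach, as a shift and turn from the pose commanded when the call began; what a row does not reach only later rows make up. A row lasts 1/10 s, in which the tool goes at most 50 mm and 8.59 degrees, less where a joint would pass 70% of its speed; a pose out of reach is approached as far as the arm can. A call with a number of a shift or a turn outside -1 to 1 is refused whole. A call with a gripper value outside its range is refused whole. The fingers move at their own pace and stop on an object; "force" is the grip in N (left out, the last holds). Time passes only in rows, so rows that repeat a pose let the fingers close. It gives the time, the measured TCP pose, the force, the opening and the grip force at its end, in the units of the state.
- get_state(): the state, without advancing time (a new reading comes with each control period).
- imaging.read_camera(name): name is "scene" or "top"; returns a dict with "frame" (420x560x3 uint8, blue, green, red), "depth" (420x560 float32, m along the optical axis (not along the pixel's ray), 0 where there is no reading), "camera_matrix" (3x3 intrinsics, pixels), "extrinsics" (4x4, takes a point from camera to world coordinates). Camera axes: x right, y up, looking along -z (the intrinsics and any distortion apply to the point x, -y, -z); pixel columns grow to the right and rows downward; lengths in m; the calibration is good to about 2 mm. A picture is of the moment at which its call begins.
- job.sign_off(): hands the job in; it is judged then, once.
The state is a dict: "time": time; "qpos": joint angles; "dq": joint speeds; "joint_efforts": joint torques, N m; "eef_pos": TCP position; "tcp_rot": TCP orientation; "contact_force": force on the tool from outside, world axes, zero at the start; "wrist_torque": the same for the moment, N m; "opening": opening from 0.0 (shut) to 1.0 (fully open); "finger_force": force on a finger pad.
Only numpy, scipy, OpenCV 4.12 (cv2) and the standard library are available. Lean on these libraries where they do the work, as an engineer would, in place of code of your own. Each camera call takes 0.05 s, during which the arm holds its last target. There are 200 camera calls.

## Working session

There is one attempt and no reset: what is moved stays moved. The work goes in short steps, Python scripts to look and compute and a tool call to move; the robot and the scene stay as the last step left them, time stands still between calls to the robot, and variables do not carry over. Pictures are saved under pics/ and viewed, at most 14 in all, crops included, and the job is handed in when it is done.

Besides the shell and the picture viewer there is one more tool, called after "Request:" as name(argument=value, ...) on one line, values as JSON. jog_arm: Moves the arm, as the interface text tells. Shift numbers are shares of 12 cm and turn numbers shares of pi/2 rad, none past 1 either way. Its arguments: {"type":"object","properties":{"increments":{"type":"array"},"force":{"type":"number"}},"required":["increments"]}

```bash
ls; mkdir -p pics
cat > h.py <<'E'
import numpy as np, cv2
from plant import get_state, imaging, job, ctrl
def snap(n):
    c=imaging.read_camera(n); np.savez('last_'+n,**c); return c
def pts(c):
    K=c['camera_matrix'];E=c['extrinsics'];d=c['depth']
    v,u=np.mgrid[:d.shape[0],:d.shape[1]]
    p=np.stack([(u-K[0,2])/K[0,0]*d,-(v-K[1,2])/K[1,1]*d,-d],-1)
    return p@E[:3,:3].T+E[:3,3]
E
python3 - <<'E'
from h import *
for n in('scene','top'):
    c=snap(n); cv2.imwrite(f'pics/{n}0.png',c['frame']); print(n,c['camera_matrix'].round(1).tolist(),c['extrinsics'].round(3).tolist(),[k for k in c])
s=get_state(); print(s); print(ctrl.finger_overhang)
E
```

```text
pics
scene [[415.5, 0.0, 273.4], [0.0, 415.5, 214.1], [0.0, 0.0, 1.0]] [[-0.887, 0.362, -0.287, 0.19], [-0.462, -0.687, 0.56, 0.632], [0.005, 0.63, 0.777, 0.959], [0.0, 0.0, 0.0, 1.0]] ['frame', 'depth', 'camera_matrix', 'extrinsics']
top [[381.2, 0.0, 281.7], [0.0, 381.2, 210.4], [0.0, 0.0, 1.0]] [[0.005, 0.994, -0.108, 0.418], [-1.0, 0.006, 0.005, -0.023], [0.006, 0.108, 0.994, 1.062], [0.0, 0.0, 0.0, 1.0]] ['frame', 'depth', 'camera_matrix', 'extrinsics']
{'time': 0.1, 'qpos': array([ 1.14604586e+00,  2.87120278e-01,  1.57803564e+00, -4.22440073e-05,
        1.27861736e+00, -1.50036400e-01]), 'dq': array([-2.76655872e-03, -1.30282186e-03, -2.97382066e-03, -1.48413572e-03,
       -1.75243547e-03,  4.19824309e-07]), 'joint_efforts': array([ 8.16203155e-04, -4.07298768e+01, -2.93698239e+01, -1.67949206e-04,
        3.49387999e-03,  1.53215296e-05]), 'eef_pos': array([0.1828843 , 0.64918387, 0.25505391]), 'tcp_rot': array([ 1.36919395e-01,  9.90581592e-01, -1.05132475e-03, -2.89661733e-04]), 'contact_force': array([0.24728778, 0.75256699, 0.08829241]), 'wrist_torque': array([ 0.01555767, -0.02814076,  0.06998256]), 'finger_force': 0.0, 'opening': 0.9955621846112659}
0.025
```

View pics/scene0.png

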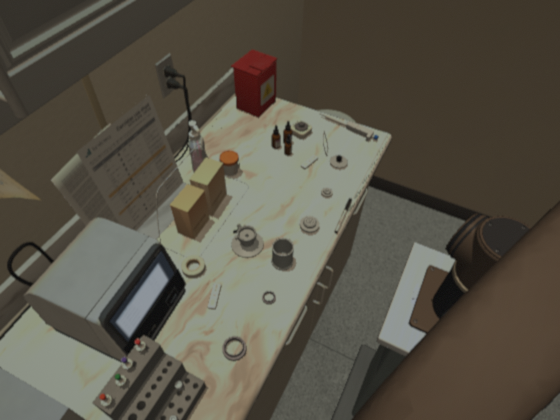

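View pics/top0.png

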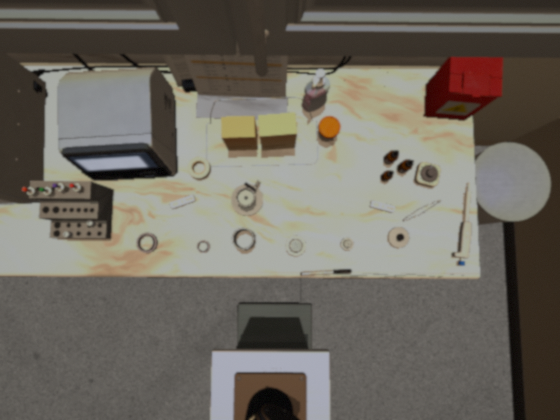

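The scene shows the base at (246,238), the funnel at (283,253), two large rings at (193,266) and (234,347), the plate at (310,224) and the cover at (339,160). In the top view they are base (246,198), funnel (244,240), plate (296,246), cover (399,237), and rings (201,169) and (148,242). One ring may be a decoy, so I'll zoom in.

Run:
```python
from h import *
c=np.load('last_scene.npz'); t=np.load('last_top.npz')
f=lambda im,u,v,r=25:cv2.convertScaleAbs(cv2.resize(im[v-r:v+r,u-r:u+r],(260,260),interpolation=cv2.INTER_CUBIC),alpha=1.4)
S=c['frame'];T=t['frame']
a=np.hstack([f(S,193,266),f(S,234,347),f(S,276,250,38)])
b=np.hstack([f(T,201,169),f(T,148,242),f(T,246,218,42)])
cv2.imwrite('pics/z1.png',np.vstack([a,b]))
for n,d,L in(('scene',c,dict(base=(246,238),fun=(283,253),r1=(193,266),r2=(234,347),plate=(310,224),cov=(339,160),sc=(269,297),sp=(327,192))),('top',t,dict(base=(246,198),fun=(244,240),r1=(201,169),r2=(148,242),plate=(296,246),cov=(399,237),sc=(203,246),sp=(347,244)))):
    P=pts(d)
    for k,(u,v) in L.items():
        w=P[v-16:v+17,u-16:u+17].reshape(-1,3); z=w[:,2]
        m=(z>0.006)&(z<.2); print(n,k,np.median(w[m],0).round(3) if m.any() else None,'zmax',np.percentile(z[m],[50,90,98]).round(3) if m.any() else None,m.sum(), 'ext',(np.ptp(w[m],0)).round(3) if m.any() else None)
```

```text
scene base [0.557 0.077 0.024] zmax [0.024 0.054 0.057] 660 ext [0.11  0.085 0.054]
scene fun [0.448 0.081 0.044] zmax [0.044 0.069 0.072] 592 ext [0.058 0.068 0.067]
scene r1 [0.638 0.216 0.019] zmax [0.019 0.08  0.102] 422 ext [0.097 0.119 0.102]
scene r2 [0.435 0.35  0.012] zmax [0.012 0.02  0.022] 264 ext [0.055 0.056 0.019]
scene plate [ 0.429 -0.057  0.021] zmax [0.021 0.031 0.033] 262 ext [0.055 0.101 0.029]
scene cov [ 0.453 -0.344  0.013] zmax [0.013 0.028 0.033] 191 ext [0.119 0.076 0.029]
scene sc [0.429 0.192 0.009] zmax [0.009 0.012 0.014] 57 ext [0.034 0.031 0.009]
scene sp [ 0.437 -0.201  0.014] zmax [0.014 0.02  0.021] 87 ext [0.036 0.069 0.015]
top base [0.564 0.066 0.039] zmax [0.039 0.053 0.057] 581 ext [0.088 0.087 0.053]
top fun [0.454 0.078 0.066] zmax [0.066 0.07  0.072] 198 ext [0.055 0.056 0.066]
top r1 [0.652 0.205 0.018] zmax [0.018 0.02  0.022] 305 ext [0.06  0.079 0.017]
top r2 [0.443 0.337 0.011] zmax [0.011 0.019 0.021] 183 ext [0.052 0.057 0.016]
top plate [ 0.437 -0.065  0.019] zmax [0.019 0.03  0.032] 327 ext [0.052 0.055 0.025]
top cov [ 0.461 -0.347  0.012] zmax [0.012 0.027 0.032] 352 ext [0.055 0.061 0.027]
top sc [0.433 0.189 0.008] zmax [0.008 0.011 0.013] 35 ext [0.033 0.031 0.008]
top sp [ 0.441 -0.207  0.013] zmax [0.013 0.019 0.021] 122 ext [0.03  0.031 0.016]
```

View pics/z1.png

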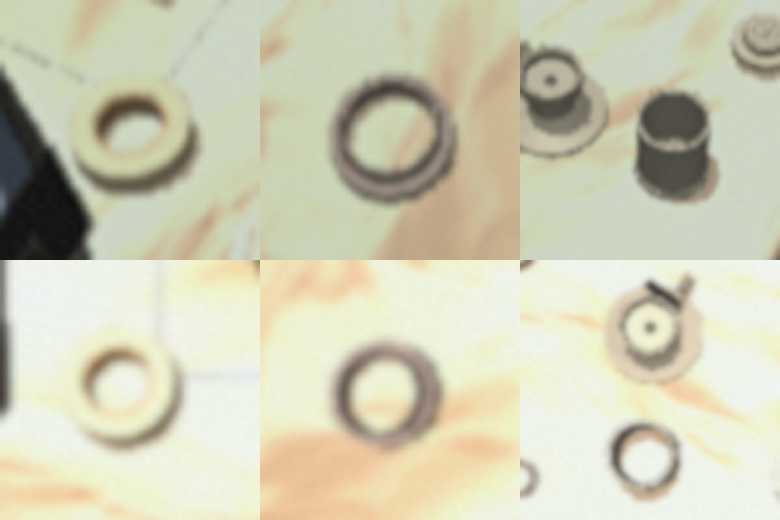

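Crops: ring (201,169) in the top view is a plain beige tape roll with no neck. The ring at (148,242) is grey with a step, so it's the large collar. Next I'll measure the axes from the depth bands in both views.

```bash
cat >> h.py <<'E'
from scipy.optimize import least_squares
def circ(c,xy,zlo,zhi,r,rad=0.045):
    P=pts(c).reshape(-1,3); m=(np.hypot(P[:,0]-xy[0],P[:,1]-xy[1])<rad)&(P[:,2]>zlo)&(P[:,2]<zhi)
    Q=P[m]; 
    if len(Q)<8: return None
    h=cv2.convexHull((Q[:,:2]).astype(np.float32))[:,0].astype(float)
    s=least_squares(lambda p:np.hypot(h[:,0]-p[0],h[:,1]-p[1])-p[2],[*Q[:,:2].mean(0),r],loss='soft_l1',f_scale=.001)
    return s.x.round(4),len(Q),Q[:,:2].mean(0).round(4),round(float(np.median(Q[:,2])),4)
E
python3 - <<'E'
from h import *
L=dict(base=((.561,.072),.05,.062,.026),basefoot=((.561,.072),.004,.012,.045),fun=((.451,.08),.062,.075,.028),colN=((.439,.344),.015,.025,.023),colF=((.439,.344),.005,.013,.028),plB=((.433,-.061),.025,.035,.0185),plF=((.433,-.061),.013,.022,.028),covK=((.457,-.346),.022,.035,.0095),covD=((.457,-.346),.009,.017,.029))
for n in('scene','top'):
    c=np.load(f'last_{n}.npz')
    for k,(xy,a,b,r) in L.items(): print(n,k,circ(c,xy,a,b,r))
E
```

```text
scene base (array([0.5599, 0.0718, 0.0259]), 110, array([0.5607, 0.071 ]), 0.0545)
scene basefoot (array([0.5604, 0.072 , 0.0438]), 352, array([0.5532, 0.0829]), 0.0078)
scene fun (array([0.4486, 0.0753, 0.0284]), 143, array([0.4489, 0.0749]), 0.0688)
scene colN (array([0.4376, 0.3462, 0.0225]), 95, array([0.4367, 0.3469]), 0.0188)
scene colF (array([0.4381, 0.3458, 0.0275]), 153, array([0.4353, 0.3489]), 0.01)
scene plB (array([ 0.4316, -0.0625,  0.0174]), 106, array([ 0.431 , -0.0616]), 0.0298)
scene plF (array([ 0.432 , -0.0637,  0.0283]), 136, array([ 0.4293, -0.057 ]), 0.018)
scene covK (array([ 0.456 , -0.3457,  0.0085]), 27, array([ 0.455 , -0.3446]), 0.0299)
scene covD (array([ 0.4558, -0.3483,  0.0288]), 141, array([ 0.4544, -0.3436]), 0.0131)
top base (array([0.5639, 0.0699, 0.0253]), 95, array([0.5644, 0.0701]), 0.054)
top basefoot (array([0.5631, 0.0711, 0.043 ]), 332, array([0.5536, 0.0695]), 0.0065)
top fun (array([0.4527, 0.0734, 0.0281]), 116, array([0.4523, 0.0739]), 0.0682)
top colN (array([0.4423, 0.3432, 0.0221]), 57, array([0.4432, 0.3414]), 0.018)
top colF (array([0.4424, 0.3439, 0.0279]), 120, array([0.4423, 0.3407]), 0.0091)
top plB (array([ 0.4366, -0.0658,  0.0174]), 135, array([ 0.4366, -0.0657]), 0.0287)
top plF (array([ 0.4369, -0.0656,  0.0273]), 173, array([ 0.4362, -0.0655]), 0.0172)
top covK (array([ 0.4607, -0.3495,  0.0089]), 43, array([ 0.4607, -0.3491]), 0.0303)
top covD (array([ 0.461 , -0.35  ,  0.0284]), 284, array([ 0.461 , -0.3489]), 0.0121)
```

Request:
jog_arm(increments=[{"dx": 1, "dy": -1, "gripper": 1}, {"dx": 1, "dy": -1, "gripper": 1}, {"dx": 1, "dy": -1, "gripper": 1}, {"dx": 1, "dy": -1, "gripper": 1}], force=30)

```text
$.increments[0]: bad value
```

Request:
jog_arm(increments=[{"dx": 1, "dy": -1, "gripper": 1}, {"dx": 1, "dy": -1, "gripper": 1}, {"dx": 1, "dy": -1, "gripper": 1}, {"dx": 1, "dy": -1, "gripper": 1}])

```text
$.increments[0]: bad value
```

Request:
jog_arm(increments=[{"dx": 0.1, "dy": -1, "gripper": 1}, {"dx": 0.1, "dy": -1, "gripper": 1}, {"dx": 0.1, "dy": -1, "gripper": 1}])

```text
$.increments[0]: bad value
```

Request:
jog_arm(increments=[{"dy": -1, "gripper": 1}, {"dy": -1, "gripper": 1}, {"dy": -1, "gripper": 1}, {"dy": -1, "gripper": 1}])

```text
$.increments[0]: bad value
```

Request:
jog_arm(increments=[{"dy": -1, "gripper": 1}, {"dy": -1, "gripper": 1}, {"dy": -1, "gripper": 1}, {"dy": -1, "gripper": 1}])

```text
$.increments[0]: bad value
```

Rows probably need every key.

Request:
jog_arm(increments=[{"dx": 1, "dy": -1, "dz": 0, "ax": 0, "ay": 0, "az": 0, "gripper": 1}, {"dx": 1, "dy": -1, "dz": 0, "ax": 0, "ay": 0, "az": 0, "gripper": 1}, {"dx": 1, "dy": -1, "dz": 0, "ax": 0, "ay": 0, "az": 0, "gripper": 1}, {"dx": 1, "dy": -1, "dz": 0, "ax": 0, "ay": 0, "az": 0, "gripper": 1}], force=30)

```text
time: 0.5
eef_pos: [0.3054, 0.5268, 0.2556]
tcp_rot: [0.138, 0.99, -0.001, 0.0]
contact_force: [0.1, 0.6, 0.2]
opening: 1.002
finger_force: 0.0
```

Request:
jog_arm(increments=[{"dx": 1, "dy": -1, "dz": 0, "ax": 0, "ay": 0, "az": 0, "gripper": 1}, {"dx": 1, "dy": -1, "dz": 0, "ax": 0, "ay": 0, "az": 0, "gripper": 1}, {"dx": 1, "dy": -1, "dz": 0, "ax": 0, "ay": 0, "az": 0, "gripper": 1}, {"dx": 1, "dy": -1, "dz": 0, "ax": 0, "ay": 0, "az": 0, "gripper": 1}])

```text
time: 0.9
eef_pos: [0.4255, 0.4066, 0.2558]
tcp_rot: [0.139, 0.99, -0.001, 0.0]
contact_force: [0.2, 0.3, 1.1]
opening: 1.005
finger_force: 0.0
```

Request:
jog_arm(increments=[{"dx": 0.1, "dy": -1, "dz": 0, "ax": 0, "ay": 0, "az": 0, "gripper": 1}, {"dx": 0.1, "dy": -1, "dz": 0, "ax": 0, "ay": 0, "az": 0, "gripper": 1}, {"dx": 0.1, "dy": -1, "dz": 0, "ax": 0, "ay": 0, "az": 0, "gripper": 1}])

```text
time: 1.2
eef_pos: [0.435, 0.2865, 0.2554]
tcp_rot: [0.138, 0.99, -0.001, -0.001]
contact_force: [-0.3, -0.4, 0.2]
opening: 1.003
finger_force: 0.0
```

Request:
jog_arm(increments=[{"dx": 0, "dy": -1, "dz": 0, "ax": 0, "ay": 0, "az": 0, "gripper": 1}, {"dx": 0, "dy": -1, "dz": 0, "ax": 0, "ay": 0, "az": 0, "gripper": 1}, {"dx": 0, "dy": -1, "dz": 0, "ax": 0, "ay": 0, "az": 0, "gripper": 1}])

```text
time: 1.5
eef_pos: [0.4345, 0.1667, 0.2557]
tcp_rot: [0.138, 0.99, -0.001, -0.0]
contact_force: [0.2, 0.5, -0.3]
opening: 1.0
finger_force: 0.0
```

Request:
jog_arm(increments=[{"dx": 0, "dy": -1, "dz": 0, "ax": 0, "ay": 0, "az": 0, "gripper": 1}, {"dx": 0, "dy": -1, "dz": 0, "ax": 0, "ay": 0, "az": 0, "gripper": 1}, {"dx": 0, "dy": -1, "dz": 0, "ax": 0, "ay": 0, "az": 0, "gripper": 1}])

```text
time: 1.8
eef_pos: [0.4346, 0.0467, 0.256]
tcp_rot: [0.139, 0.99, -0.0, -0.0]
contact_force: [-0.3, 0.7, -0.1]
opening: 0.997
finger_force: 0.0
```

Request:
jog_arm(increments=[{"dx": 0, "dy": -0.95, "dz": -0.5, "ax": 0, "ay": 0, "az": 0, "gripper": 1}, {"dx": 0, "dy": -0.95, "dz": -0.5, "ax": 0, "ay": 0, "az": 0, "gripper": 1}, {"dx": 0, "dy": -0.95, "dz": -0.5, "ax": 0, "ay": 0, "az": 0, "gripper": 1}, {"dx": 0, "dy": -0.95, "dz": -0.5, "ax": 0, "ay": 0, "az": 0, "gripper": 1}])

```text
time: 2.2
eef_pos: [0.4335, -0.0662, 0.1937]
tcp_rot: [0.139, 0.99, 0.0, -0.003]
contact_force: [-0.3, 0.4, -0.9]
opening: 0.999
finger_force: 0.0
```

Request:
jog_arm(increments=[{"dx": 0, "dy": 0.01, "dz": -1, "ax": 0, "ay": 0, "az": 0, "gripper": 0.7}, {"dx": 0, "dy": 0.01, "dz": -1, "ax": 0, "ay": 0, "az": 0, "gripper": 0.7}, {"dx": 0, "dy": 0.01, "dz": -1, "ax": 0, "ay": 0, "az": 0, "gripper": 0.7}, {"dx": 0, "dy": 0.01, "dz": -1, "ax": 0, "ay": 0, "az": 0, "gripper": 0.7}])

```text
time: 2.6
eef_pos: [0.4325, -0.0612, 0.0732]
tcp_rot: [0.137, 0.991, 0.001, -0.004]
contact_force: [-0.4, 0.3, -1.2]
opening: 0.847
finger_force: 0.0
```

Run:
```python
from h import *
c=snap('scene');t=snap('top')
f=lambda im,u,v,r=40:cv2.convertScaleAbs(cv2.resize(im[v-r:v+r,u-r:u+r],(390,390),interpolation=cv2.INTER_CUBIC),alpha=1.4)
cv2.imwrite('pics/g1.png',np.hstack([f(c['frame'],315,225),f(t['frame'],296,246)]))
```

```text
(no output)
```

View pics/g1.png

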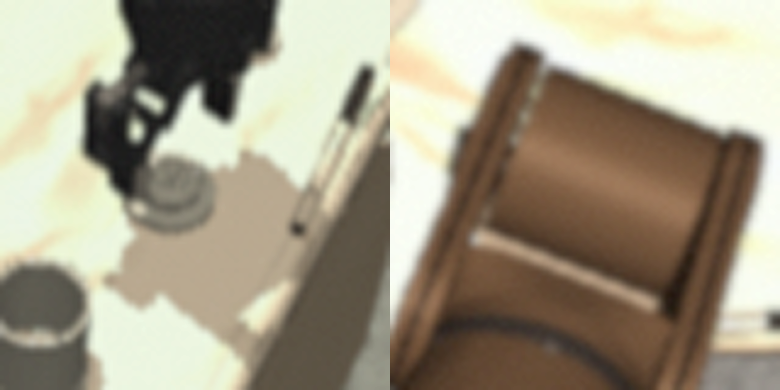

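The crop shows the open fingers straddling the plate, clear of it. Now down to about 30 mm.

Request:
jog_arm(increments=[{"dx": 0, "dy": 0, "dz": -0.2, "ax": 0, "ay": 0, "az": 0, "gripper": 0.7}, {"dx": 0, "dy": 0, "dz": -0.35, "ax": 0, "ay": 0, "az": 0, "gripper": 0.7}, {"dx": 0, "dy": 0, "dz": -0.35, "ax": 0, "ay": 0, "az": 0, "gripper": 0.7}, {"dx": 0, "dy": 0, "dz": -0.35, "ax": 0, "ay": 0, "az": 0, "gripper": 0.7}])

```text
time: 3.1
eef_pos: [0.4366, -0.0634, 0.0362]
tcp_rot: [0.137, 0.991, -0.0, 0.002]
contact_force: [0.7, -0.2, 0.4]
opening: 0.85
finger_force: 0.0
```

Request:
jog_arm(increments=[{"dx": 0, "dy": 0, "dz": 0, "ax": 0, "ay": 0, "az": 0, "gripper": 0}, {"dx": 0, "dy": 0, "dz": 0, "ax": 0, "ay": 0, "az": 0, "gripper": -0.2}, {"dx": 0, "dy": 0, "dz": 0, "ax": 0, "ay": 0, "az": 0, "gripper": -0.5}, {"dx": 0, "dy": 0, "dz": 0, "ax": 0, "ay": 0, "az": 0, "gripper": -1}, {"dx": 0, "dy": 0, "dz": 0, "ax": 0, "ay": 0, "az": 0, "gripper": -1}, {"dx": 0, "dy": 0, "dz": 0, "ax": 0, "ay": 0, "az": 0, "gripper": -1}], force=40)

```text
time: 3.7
eef_pos: [0.4368, -0.0638, 0.0369]
tcp_rot: [0.137, 0.991, -0.0, 0.002]
contact_force: [-2.7, 0.5, 8.1]
opening: 0.625
finger_force: 40.2
```

Opening 0.625 and 8 N upward suggest the tips are on the flange's upper edge, so I'll open, go lower and re-grip.

Request:
jog_arm(increments=[{"dx": 0, "dy": 0, "dz": 0, "ax": 0, "ay": 0, "az": 0, "gripper": 0.6}, {"dx": 0, "dy": 0, "dz": 0, "ax": 0, "ay": 0, "az": 0, "gripper": 0.6}, {"dx": 0, "dy": 0, "dz": -0.04, "ax": 0, "ay": 0, "az": 0, "gripper": 0.6}, {"dx": 0, "dy": 0, "dz": -0.08, "ax": 0, "ay": 0, "az": 0, "gripper": 0.6}, {"dx": 0, "dy": 0, "dz": -0.08, "ax": 0, "ay": 0, "az": 0, "gripper": 0.6}, {"dx": 0, "dy": 0, "dz": -0.08, "ax": 0, "ay": 0, "az": 0, "gripper": 0.6}])

```text
time: 4.3
eef_pos: [0.4348, -0.063, 0.0242]
tcp_rot: [0.137, 0.991, 0.0, -0.001]
contact_force: [1.2, 0.2, 0.1]
opening: 0.8
finger_force: 0.0
```

Request:
jog_arm(increments=[{"dx": 0, "dy": 0, "dz": 0, "ax": 0, "ay": 0, "az": 0, "gripper": 0.3}, {"dx": 0, "dy": 0, "dz": 0, "ax": 0, "ay": 0, "az": 0, "gripper": 0}, {"dx": 0, "dy": 0, "dz": 0, "ax": 0, "ay": 0, "az": 0, "gripper": -1}, {"dx": 0, "dy": 0, "dz": 0, "ax": 0, "ay": 0, "az": 0, "gripper": -1}, {"dx": 0, "dy": 0, "dz": 0, "ax": 0, "ay": 0, "az": 0, "gripper": -1}])

```text
time: 4.8
eef_pos: [0.4353, -0.0632, 0.025]
tcp_rot: [0.137, 0.991, -0.0, 0.0]
contact_force: [-1.2, 0.6, 4.7]
opening: 0.633
finger_force: 42.0
```

Request:
jog_arm(increments=[{"dx": 0, "dy": 0, "dz": 0.3, "ax": 0, "ay": 0, "az": 0, "gripper": -1}, {"dx": 0, "dy": 0, "dz": 0.6, "ax": 0, "ay": 0, "az": 0, "gripper": -1}, {"dx": 0.1, "dy": 0.1, "dz": 0.9, "ax": 0, "ay": 0, "az": 0, "gripper": -1}, {"dx": 0.4, "dy": 0.4, "dz": 0.9, "ax": 0, "ay": 0, "az": 0, "gripper": -1}, {"dx": 0.7, "dy": 0.7, "dz": 0.9, "ax": 0, "ay": 0, "az": 0, "gripper": -1}, {"dx": 1, "dy": 1, "dz": 0.9, "ax": 0, "ay": 0, "az": 0, "gripper": -1}, {"dx": 1, "dy": 1, "dz": 0.9, "ax": 0, "ay": 0, "az": 0, "gripper": -1}])

```text
time: 5.5
eef_pos: [0.558, 0.0602, 0.1323]
tcp_rot: [0.135, 0.991, 0.001, 0.001]
contact_force: [-0.1, -0.2, -0.9]
opening: 0.634
finger_force: 43.1
```

Request:
jog_arm(increments=[{"dx": 0.06, "dy": 0.12, "dz": 0, "ax": 0, "ay": 0, "az": 0, "gripper": -1}, {"dx": 0.06, "dy": 0.12, "dz": 0, "ax": 0, "ay": 0, "az": 0, "gripper": -1}, {"dx": 0.06, "dy": 0.12, "dz": 0, "ax": 0, "ay": 0, "az": 0, "gripper": -1}, {"dx": 0.06, "dy": 0.12, "dz": 0, "ax": 0, "ay": 0, "az": 0, "gripper": -1}])

```text
time: 5.9
eef_pos: [0.5616, 0.0706, 0.1325]
tcp_rot: [0.137, 0.991, -0.0, -0.0]
contact_force: [-0.2, 0.4, -2.0]
opening: 0.634
finger_force: 43.1
```

Run:
```python
from h import *
s=get_state();print(s['eef_pos'],s['opening'],s['contact_force'])
c=snap('scene')
f=lambda im,u,v,r=45:cv2.convertScaleAbs(cv2.resize(im[v-r:v+r,u-r:u+r],(500,500),interpolation=cv2.INTER_CUBIC),alpha=1.4)
cv2.imwrite('pics/g2.png',f(c['frame'],250,225))
```

```text
[0.56161371 0.07056033 0.1325387 ] 0.6335444379855295 [-0.20547342  0.37345598 -1.98521529]
```

View pics/g2.png

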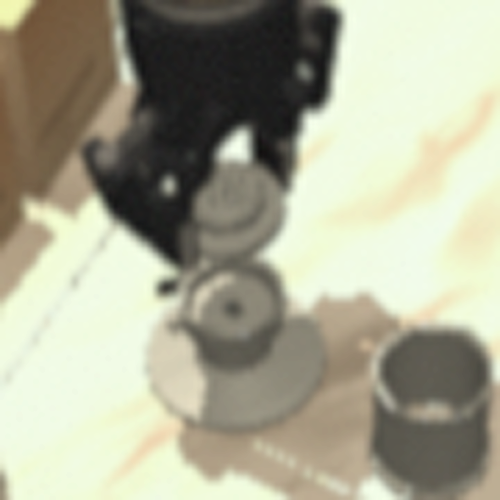

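The plate is held above the cup and may be slightly tilted. I'll check its tilt and centre from depth.

Run:
```python
from h import *
c=np.load('last_scene.npz');P=pts(c);f=c['frame'].astype(int)
w=P[175:290,200:300].reshape(-1,3);g=f[175:290,200:300].reshape(-1,3).mean(1)
m=(np.hypot(w[:,0]-.5605,w[:,1]-.0715)<.032)&(w[:,2]>.08)&(w[:,2]<.16)&(g>70)
Q=w[m];print(len(Q),np.histogram(Q[:,2],bins=np.arange(.1,.16,.004)))
B=Q[(Q[:,2]>np.percentile(Q[:,2],97)-.012)]
for z0,z1 in((.115,.125),(.125,.131),(.131,.142)):
    k=Q[(Q[:,2]>z0)&(Q[:,2]<z1)]
    if len(k)>8: print(z0,len(k),k.mean(0).round(4),k.min(0).round(4),k.max(0).round(4), np.linalg.lstsq(np.c_[k[:,:2]-k[:,:2].mean(0),np.ones(len(k))],k[:,2],rcond=None)[0].round(3))
```

```text
239 (array([ 0,  0,  0,  1,  8, 30, 67, 25, 35, 68,  5,  0,  0,  0]), array([0.1  , 0.104, 0.108, 0.112, 0.116, 0.12 , 0.124, 0.128, 0.132,
       0.136, 0.14 , 0.144, 0.148, 0.152, 0.156]))
0.115 54 [0.5438 0.0797 0.1227] [0.5316 0.0463 0.1159] [0.5878 0.1017 0.125 ] [ 0.003 -0.006  0.123]
0.125 75 [0.5474 0.0716 0.1271] [0.5309 0.0436 0.125 ] [0.5742 0.1003 0.1309] [0.013 0.017 0.127]
0.131 110 [0.5544 0.074  0.1368] [0.5414 0.0415 0.1313] [0.568  0.0911 0.1414] [ 0.104 -0.011  0.137]
```

```bash
cat >> h.py <<'E'
def top(c,xy,zc,band,r,n=6,rin=0):
    P=pts(c).reshape(-1,3); Q=P[(np.hypot(P[:,0]-xy[0],P[:,1]-xy[1])<r+.012)&(abs(P[:,2]-zc)<band)]
    b=None
    for i in range(n*50):
        k=Q[np.random.default_rng(i).choice(len(Q),3,False)]
        nn=np.cross(k[1]-k[0],k[2]-k[0]); nn/=np.linalg.norm(nn)+1e-12
        if abs(nn[2])<.9: continue
        I=abs((Q-k[0])@nn)<.0012
        if b is None or I.sum()>b.sum(): b=I
    k=Q[b]; g=np.linalg.lstsq(np.c_[k[:,:2]-k[:,:2].mean(0),np.ones(len(k))],k[:,2],rcond=None)[0]
    h=cv2.convexHull(k[:,:2].astype(np.float32))[:,0].astype(float)
    s=least_squares(lambda p:np.hypot(h[:,0]-p[0],h[:,1]-p[1])-p[2],[*k[:,:2].mean(0),r],loss='soft_l1',f_scale=.001).x
    return dict(n=len(k),slope=g[:2].round(3),z=g[2].round(4),fit=s.round(4),mean=k.mean(0).round(4))
E
python3 - <<'E'
from h import *
c=np.load('last_scene.npz')
print('boss',top(c,(.558,.072),.1375,.008,.0185))
print('base',top(c,(.56,.072),.056,.005,.026))
c=np.load('last_top.npz')
E
```

```text
boss {'n': 58, 'slope': array([ 0.059, -0.056]), 'z': np.float64(0.1364), 'fit': array([0.5526, 0.0645, 0.0179]), 'mean': array([0.5545, 0.0728, 0.1364])}
base {'n': 33, 'slope': array([-0.084, -0.002]), 'z': np.float64(0.0553), 'fit': array([0.5589, 0.072 , 0.0249]), 'mean': array([0.5576, 0.071 , 0.0553])}
```

```bash
cat >> h.py <<'E'
def ray(c,u,v,z):
    K=c['camera_matrix'];E=c['extrinsics'];d=E[:3,:3]@np.array([(u-K[0,2])/K[0,0],-(v-K[1,2])/K[1,1],-1]);o=E[:3,3]
    return (o+d*(z-o[2])/d[2]).round(4)
E
python3 - <<'E'
from h import *
c=np.load('last_scene.npz');im=c['frame']
print(ray(c,247.3,214.7,.1375),ray(c,247.7,234.5,.056))
f=lambda u,v,r=16:cv2.convertScaleAbs(cv2.resize(im[v-r:v+r,u-r:u+r],(512,512),interpolation=cv2.INTER_CUBIC),alpha=1.5)
cv2.imwrite('pics/g3.png',f(247,222))
E
```

```text
[0.5524 0.0715 0.1375] [0.5532 0.075  0.056 ]
```

View pics/g3.png

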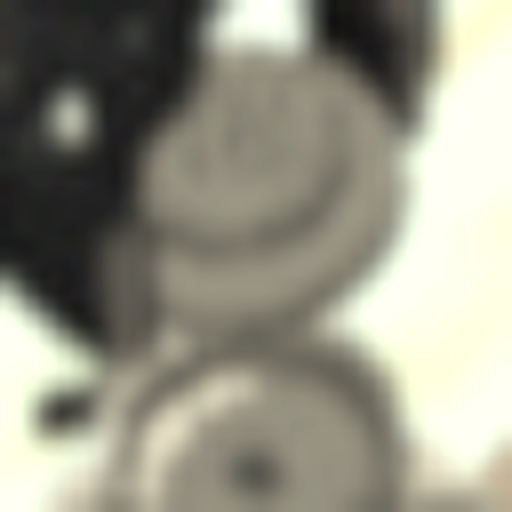

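The held plate sits about 3–5 mm short in x relative to the cup, with little tilt. I'll shift +2.5 mm in x and lower gently, since the chamfer should take up the rest.

Request:
jog_arm(increments=[{"dx": 0.02, "dy": 0, "dz": -0.15, "ax": 0, "ay": 0, "az": 0, "gripper": -1}, {"dx": 0.02, "dy": 0, "dz": -0.3, "ax": 0, "ay": 0, "az": 0, "gripper": -1}, {"dx": 0.02, "dy": 0, "dz": -0.38, "ax": 0, "ay": 0, "az": 0, "gripper": -1}, {"dx": 0.02, "dy": 0, "dz": -0.42, "ax": 0, "ay": 0, "az": 0, "gripper": -1}, {"dx": 0.02, "dy": 0, "dz": -0.42, "ax": 0, "ay": 0, "az": 0, "gripper": -1}])

```text
time: 6.45
eef_pos: [0.5643, 0.071, 0.0819]
tcp_rot: [0.137, 0.991, -0.0, -0.001]
contact_force: [-0.4, -0.3, -1.8]
opening: 0.631
finger_force: 43.1
```

Request:
jog_arm(increments=[{"dx": 0, "dy": 0, "dz": -0.01, "ax": 0, "ay": 0, "az": 0, "gripper": -1}, {"dx": 0, "dy": 0, "dz": -0.02, "ax": 0, "ay": 0, "az": 0, "gripper": -1}, {"dx": 0, "dy": 0, "dz": -0.03, "ax": 0, "ay": 0, "az": 0, "gripper": -1}, {"dx": 0, "dy": 0, "dz": -0.04, "ax": 0, "ay": 0, "az": 0, "gripper": -1}, {"dx": 0, "dy": 0, "dz": -0.04, "ax": 0, "ay": 0, "az": 0, "gripper": -1}])

```text
time: 6.95
eef_pos: [0.5647, 0.0713, 0.0775]
tcp_rot: [0.137, 0.991, -0.0, -0.0]
contact_force: [0.3, 0.1, -1.0]
opening: 0.633
finger_force: 43.1
```

Request:
jog_arm(increments=[{"dx": 0, "dy": 0, "dz": -0.01, "ax": 0, "ay": 0, "az": 0, "gripper": -1}, {"dx": 0, "dy": 0, "dz": -0.02, "ax": 0, "ay": 0, "az": 0, "gripper": -1}, {"dx": 0, "dy": 0, "dz": -0.03, "ax": 0, "ay": 0, "az": 0, "gripper": -1}, {"dx": 0, "dy": 0, "dz": -0.035, "ax": 0, "ay": 0, "az": 0, "gripper": -1}, {"dx": 0, "dy": 0, "dz": -0.04, "ax": 0, "ay": 0, "az": 0, "gripper": -1}, {"dx": 0, "dy": 0, "dz": -0.04, "ax": 0, "ay": 0, "az": 0, "gripper": -1}])

```text
time: 7.55
eef_pos: [0.5644, 0.071, 0.074]
tcp_rot: [0.137, 0.991, -0.001, -0.001]
contact_force: [-6.3, -1.8, 8.2]
opening: 0.63
finger_force: 43.9
```

The side force is −6 N in x, so I'll ease back 1.5 mm and go on down.

Request:
jog_arm(increments=[{"dx": -0.012, "dy": -0.003, "dz": 0, "ax": 0, "ay": 0, "az": 0, "gripper": -1}, {"dx": -0.015, "dy": -0.003, "dz": -0.01, "ax": 0, "ay": 0, "az": 0, "gripper": -1}, {"dx": -0.015, "dy": -0.003, "dz": -0.015, "ax": 0, "ay": 0, "az": 0, "gripper": -1}, {"dx": -0.015, "dy": -0.003, "dz": -0.02, "ax": 0, "ay": 0, "az": 0, "gripper": -1}, {"dx": -0.015, "dy": -0.003, "dz": -0.02, "ax": 0, "ay": 0, "az": 0, "gripper": -1}])

```text
time: 8.05
eef_pos: [0.5629, 0.0709, 0.071]
tcp_rot: [0.137, 0.991, -0.0, -0.0]
contact_force: [-4.0, -1.2, 5.6]
opening: 0.636
finger_force: 43.7
```

Request:
jog_arm(increments=[{"dx": -0.01, "dy": -0.002, "dz": -0.01, "ax": 0, "ay": 0, "az": 0, "gripper": -1}, {"dx": -0.01, "dy": -0.002, "dz": -0.02, "ax": 0, "ay": 0, "az": 0, "gripper": -1}, {"dx": -0.01, "dy": -0.002, "dz": -0.025, "ax": 0, "ay": 0, "az": 0, "gripper": -1}, {"dx": -0.01, "dy": -0.002, "dz": -0.025, "ax": 0, "ay": 0, "az": 0, "gripper": -1}])

```text
time: 8.45
eef_pos: [0.563, 0.0709, 0.0709]
tcp_rot: [0.137, 0.991, 0.0, 0.0]
contact_force: [-7.8, -0.2, 17.6]
opening: 0.632
finger_force: 44.6
```

Hard stop at the expected seat height, so release and lift.

Request:
jog_arm(increments=[{"dx": 0.01, "dy": 0, "dz": 0.02, "ax": 0, "ay": 0, "az": 0, "gripper": 0}, {"dx": 0.01, "dy": 0, "dz": 0.025, "ax": 0, "ay": 0, "az": 0, "gripper": 0.5}, {"dx": 0.01, "dy": 0, "dz": 0.025, "ax": 0, "ay": 0, "az": 0, "gripper": 0.7}, {"dx": 0.01, "dy": 0, "dz": 0.025, "ax": 0, "ay": 0, "az": 0, "gripper": 0.7}, {"dx": 0.01, "dy": 0, "dz": 0.3, "ax": 0, "ay": 0, "az": 0, "gripper": 0.7}, {"dx": 0.01, "dy": 0, "dz": 0.6, "ax": 0, "ay": 0, "az": 0, "gripper": 0.7}, {"dx": 0.01, "dy": 0, "dz": 0.9, "ax": 0, "ay": 0, "az": 0, "gripper": 0.7}, {"dx": 0.01, "dy": 0, "dz": 0.9, "ax": 0, "ay": 0, "az": 0, "gripper": 0.7}])

```text
time: 9.25
eef_pos: [0.5666, 0.0706, 0.1814]
tcp_rot: [0.137, 0.991, 0.001, 0.006]
contact_force: [-0.0, 0.2, 1.0]
opening: 0.851
finger_force: 0.0
```

Request:
jog_arm(increments=[{"dx": -1, "dy": 0.8, "dz": 0, "ax": 0, "ay": 0, "az": 0, "gripper": 0.7}, {"dx": -1, "dy": 0.8, "dz": 0, "ax": 0, "ay": 0, "az": 0, "gripper": 0.7}, {"dx": -1, "dy": 0.8, "dz": 0, "ax": 0, "ay": 0, "az": 0, "gripper": 0.7}, {"dx": -1, "dy": 0.8, "dz": 0, "ax": 0, "ay": 0, "az": 0, "gripper": 0.7}])

```text
time: 9.65
eef_pos: [0.4381, 0.1689, 0.173]
tcp_rot: [0.135, 0.991, -0.0, -0.003]
contact_force: [-0.4, -0.6, 0.3]
opening: 0.852
finger_force: 0.0
```

Request:
jog_arm(increments=[{"dx": 0, "dy": 1, "dz": 0, "ax": 0, "ay": 0, "az": 0, "gripper": 0.7}, {"dx": 0, "dy": 1, "dz": 0, "ax": 0, "ay": 0, "az": 0, "gripper": 0.7}, {"dx": 0, "dy": 1, "dz": 0, "ax": 0, "ay": 0, "az": 0, "gripper": 0.7}, {"dx": 0, "dy": 1, "dz": 0, "ax": 0, "ay": 0, "az": 0, "gripper": 0.7}])

```text
time: 10.05
eef_pos: [0.4428, 0.2886, 0.1745]
tcp_rot: [0.135, 0.991, 0.0, -0.0]
contact_force: [0.3, 0.8, -0.1]
opening: 0.852
finger_force: 0.0
```

Run:
```python
from h import *
print(get_state()['eef_pos'])
for n in('scene','top'):
    c=snap(n)
    print(n,'boss',circ(c,(.5615,.071),.07,.08,.0185),top(c,(.5615,.071),.076,.004,.0185),'fl',circ(c,(.5615,.071),.06,.067,.028))
    print('fun',circ(c,(.451,.075),.062,.075,.028))
```

```text
[0.44281973 0.28863164 0.17452091]Traceback (most recent call last):
  File "<stdin>", line 5, in <module>
  File "h.py", line 22, in top
    k=Q[np.random.default_rng(i).choice(len(Q),3,False)]
        ~~~~~~~~~~~~~~~~~~~~~~~~~~~~~~~^^^^^^^^^^^^^^^^
  File "numpy/random/_generator.pyx", line 864, in numpy.random._generator.Generator.choice
ValueError: a must be a positive integer unless no samples are taken
```

Run:
```python
from h import *
for n in('scene','top'):
    c=snap(n)
    print(n,'boss',circ(c,(.5615,.071),.07,.08,.0185),'fl',circ(c,(.5615,.071),.06,.067,.028),'fun',circ(c,(.451,.075),.062,.075,.028))
c=np.load('last_top.npz');s=np.load('last_scene.npz')
f=lambda im,u,v,r=30:cv2.convertScaleAbs(cv2.resize(im[v-r:v+r,u-r:u+r],(390,390),interpolation=cv2.INTER_CUBIC),alpha=1.2)
cv2.imwrite('pics/g4.png',np.hstack([f(s['frame'],250,230),f(c['frame'],246,205)]))
```

```text
scene boss None fl None fun None
top boss (array([0.565 , 0.0707, 0.018 ]), 153, array([0.5648, 0.0706]), 0.0746) fl (array([0.5653, 0.0713, 0.0273]), 183, array([0.5642, 0.0702]), 0.0633) fun (array([0.4527, 0.0735, 0.0281]), 118, array([0.4526, 0.0742]), 0.0675)
```

View pics/g4.png

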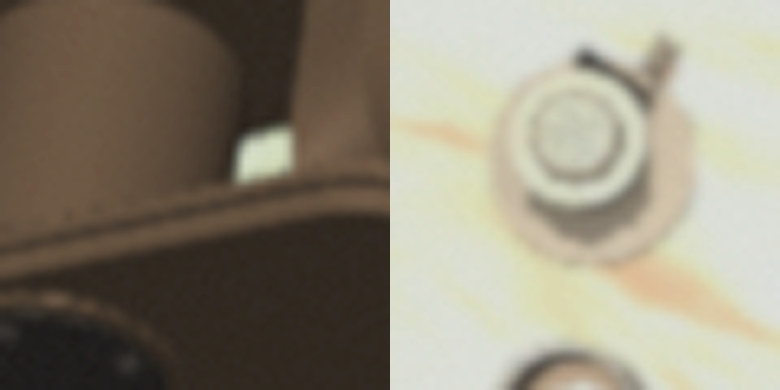

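The top view at (575,130) shows the plate seated concentric and level. Boss top and flange heights match the seat. Now the collar at about (0.4405, 0.3445).

Request:
jog_arm(increments=[{"dx": -0.02, "dy": 0.47, "dz": -0.3, "ax": 0, "ay": 0, "az": 0, "gripper": 0.7}, {"dx": -0.02, "dy": 0.47, "dz": -0.6, "ax": 0, "ay": 0, "az": 0, "gripper": 0.7}, {"dx": -0.02, "dy": 0.47, "dz": -0.9, "ax": 0, "ay": 0, "az": 0, "gripper": 0.7}, {"dx": -0.02, "dy": 0.47, "dz": -1, "ax": 0, "ay": 0, "az": 0, "gripper": 0.7}, {"dx": -0.02, "dy": 0.47, "dz": -1, "ax": 0, "ay": 0, "az": 0, "gripper": 0.7}, {"dx": -0.02, "dy": 0.47, "dz": -1, "ax": 0, "ay": 0, "az": 0, "gripper": 0.7}])

```text
time: 10.8
eef_pos: [0.4419, 0.3427, 0.0568]
tcp_rot: [0.138, 0.99, 0.001, 0.001]
contact_force: [0.4, 0.2, 0.9]
opening: 0.85
finger_force: 0.0
```

Run:
```python
from h import *
t=snap('scene');s=get_state();print(s['eef_pos'])
f=lambda im,u,v,r=40:cv2.convertScaleAbs(cv2.resize(im[v-r:v+r,u-r:u+r],(390,390),interpolation=cv2.INTER_CUBIC),alpha=1.4)
cv2.imwrite('pics/g5.png',f(t['frame'],234,345))
```

```text
[0.44237447 0.34314174 0.05759779]
```

View pics/g5.png

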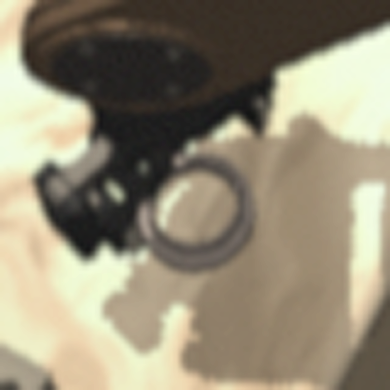

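The collar lies between the open fingers, undisturbed. Descending.

Request:
jog_arm(increments=[{"dx": -0.012, "dy": 0.012, "dz": -0.1, "ax": 0, "ay": 0, "az": 0, "gripper": 0.6}, {"dx": -0.012, "dy": 0.012, "dz": -0.2, "ax": 0, "ay": 0, "az": 0, "gripper": 0.6}, {"dx": -0.012, "dy": 0.012, "dz": -0.25, "ax": 0, "ay": 0, "az": 0, "gripper": 0.6}, {"dx": -0.012, "dy": 0.012, "dz": -0.28, "ax": 0, "ay": 0, "az": 0, "gripper": 0.6}, {"dx": -0.012, "dy": 0.012, "dz": -0.3, "ax": 0, "ay": 0, "az": 0, "gripper": 0.6}, {"dx": -0.012, "dy": 0.012, "dz": -0.3, "ax": 0, "ay": 0, "az": 0, "gripper": 0.6}])

```text
time: 11.45
eef_pos: [0.4389, 0.3445, 0.0189]
tcp_rot: [0.137, 0.991, -0.0, -0.0]
contact_force: [-0.1, 0.2, 0.5]
opening: 0.804
finger_force: 0.0
```

Request:
jog_arm(increments=[{"dx": 0, "dy": 0, "dz": 0, "ax": 0, "ay": 0, "az": 0, "gripper": 0.4}, {"dx": 0, "dy": 0, "dz": 0, "ax": 0, "ay": 0, "az": 0, "gripper": 0.35}, {"dx": 0, "dy": 0, "dz": 0, "ax": 0, "ay": 0, "az": 0, "gripper": 0.35}, {"dx": 0, "dy": 0, "dz": 0, "ax": 0, "ay": 0, "az": 0, "gripper": 0.35}])

```text
time: 11.85
eef_pos: [0.4399, 0.3447, 0.0205]
tcp_rot: [0.137, 0.991, 0.0, 0.001]
contact_force: [-0.5, -0.6, 5.2]
opening: 0.675
finger_force: 2.8
```

The tips touch the table at TCP 20 mm, so I'll raise 3 mm and close.

Request:
jog_arm(increments=[{"dx": 0, "dy": 0, "dz": 0.02, "ax": 0, "ay": 0, "az": 0, "gripper": 0.35}, {"dx": 0, "dy": 0, "dz": 0.03, "ax": 0, "ay": 0, "az": 0, "gripper": 0.35}, {"dx": 0, "dy": 0, "dz": 0.03, "ax": 0, "ay": 0, "az": 0, "gripper": 0}, {"dx": 0, "dy": 0, "dz": 0.03, "ax": 0, "ay": 0, "az": 0, "gripper": -1}, {"dx": 0, "dy": 0, "dz": 0.03, "ax": 0, "ay": 0, "az": 0, "gripper": -1}, {"dx": 0, "dy": 0, "dz": 0.03, "ax": 0, "ay": 0, "az": 0, "gripper": -1}], force=35)

```text
time: 12.45
eef_pos: [0.4393, 0.3447, 0.0235]
tcp_rot: [0.137, 0.991, 0.0, 0.0]
contact_force: [-0.6, -0.1, 6.4]
opening: 0.62
finger_force: 36.8
```

Request:
jog_arm(increments=[{"dx": 0, "dy": 0, "dz": 0.3, "ax": 0, "ay": 0, "az": 0, "gripper": -1}, {"dx": 0, "dy": 0, "dz": 0.6, "ax": 0, "ay": 0, "az": 0, "gripper": -1}, {"dx": 0, "dy": -0.2, "dz": 0.9, "ax": 0, "ay": 0, "az": 0, "gripper": -1}, {"dx": 0.2, "dy": -0.5, "dz": 1, "ax": 0, "ay": 0, "az": 0, "gripper": -1}, {"dx": 0.35, "dy": -0.8, "dz": 1, "ax": 0, "ay": 0, "az": 0, "gripper": -1}, {"dx": 0.4, "dy": -1, "dz": 1, "ax": 0, "ay": 0, "az": 0, "gripper": -1}])

```text
time: 13.05
eef_pos: [0.4886, 0.2227, 0.1436]
tcp_rot: [0.138, 0.99, 0.0, 0.001]
contact_force: [0.4, 0.6, -0.6]
opening: 0.616
finger_force: 37.3
```

Request:
jog_arm(increments=[{"dx": 0.2, "dy": -0.4, "dz": 0, "ax": 0, "ay": 0, "az": 0, "gripper": -1}, {"dx": 0.4, "dy": -0.7, "dz": 0, "ax": 0, "ay": 0, "az": 0, "gripper": -1}, {"dx": 0.5, "dy": -0.9, "dz": 0, "ax": 0, "ay": 0, "az": 0, "gripper": -1}, {"dx": 0.5, "dy": -0.9, "dz": 0, "ax": 0, "ay": 0, "az": 0, "gripper": -1}])

```text
time: 13.45
eef_pos: [0.5484, 0.1135, 0.1425]
tcp_rot: [0.139, 0.99, -0.0, 0.0]
contact_force: [-0.5, 0.3, -0.1]
opening: 0.614
finger_force: 37.3
```

Request:
jog_arm(increments=[{"dx": 0.12, "dy": -0.2, "dz": 0, "ax": 0, "ay": 0, "az": 0, "gripper": -1}, {"dx": 0.12, "dy": -0.38, "dz": 0, "ax": 0, "ay": 0, "az": 0, "gripper": -1}, {"dx": 0.12, "dy": -0.38, "dz": 0, "ax": 0, "ay": 0, "az": 0, "gripper": -1}, {"dx": 0.12, "dy": -0.38, "dz": 0, "ax": 0, "ay": 0, "az": 0, "gripper": -1}])

```text
time: 13.85
eef_pos: [0.5607, 0.0716, 0.1422]
tcp_rot: [0.137, 0.991, 0.0, -0.001]
contact_force: [0.4, 0.4, 0.1]
opening: 0.621
finger_force: 37.3
```

Run:
```python
from h import *
t=snap('scene');s=get_state();print(s['eef_pos'],s['opening'])
z=s['eef_pos'][2]
print(circ(t,(.561,.071),z-.008,z+.002,.023,.032), circ(t,(.561,.071),z-.018,z-.008,.028,.032))
f=lambda im,u,v,r=25:cv2.convertScaleAbs(cv2.resize(im[v-r:v+r,u-r:u+r],(500,500),interpolation=cv2.INTER_CUBIC),alpha=1.4)
cv2.imwrite('pics/g6.png',f(t['frame'],247,215))
```

```text
[0.56077422 0.07193819 0.14237978] 0.615586141741132
(array([0.5536, 0.0685, 0.0238]), 60, array([0.5483, 0.0701]), 0.1383) (array([0.5564, 0.0723, 0.0277]), 112, array([0.5475, 0.0718]), 0.1294)
```

View pics/g6.png

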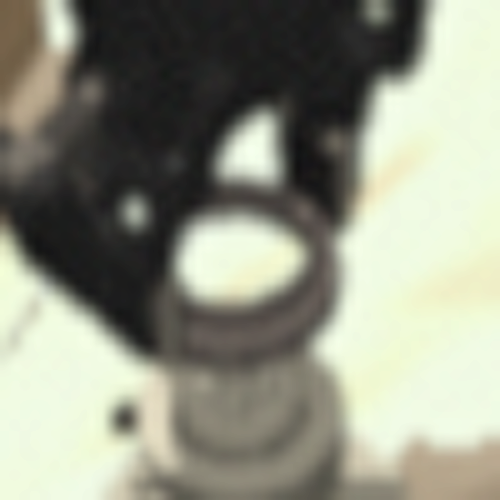

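The collar is held level over the boss at (245,390). Lowering in steps.

Request:
jog_arm(increments=[{"dx": 0.01, "dy": -0.005, "dz": -0.15, "ax": 0, "ay": 0, "az": 0, "gripper": -1}, {"dx": 0.01, "dy": -0.005, "dz": -0.28, "ax": 0, "ay": 0, "az": 0, "gripper": -1}, {"dx": 0.01, "dy": -0.005, "dz": -0.33, "ax": 0, "ay": 0, "az": 0, "gripper": -1}, {"dx": 0.01, "dy": -0.005, "dz": -0.34, "ax": 0, "ay": 0, "az": 0, "gripper": -1}, {"dx": 0.01, "dy": -0.005, "dz": -0.35, "ax": 0, "ay": 0, "az": 0, "gripper": -1}, {"dx": 0.01, "dy": -0.005, "dz": -0.36, "ax": 0, "ay": 0, "az": 0, "gripper": -1}, {"dx": 0.01, "dy": -0.005, "dz": -0.37, "ax": 0, "ay": 0, "az": 0, "gripper": -1}, {"dx": 0.01, "dy": -0.005, "dz": -0.37, "ax": 0, "ay": 0, "az": 0, "gripper": -1}])

```text
time: 14.7
eef_pos: [0.5629, 0.0703, 0.0988]
tcp_rot: [0.137, 0.991, 0.0, 0.0]
contact_force: [0.2, 0.6, -0.7]
opening: 0.616
finger_force: 37.3
```

Request:
jog_arm(increments=[{"dx": 0, "dy": 0, "dz": -0.01, "ax": 0, "ay": 0, "az": 0, "gripper": -1}, {"dx": 0, "dy": 0, "dz": -0.02, "ax": 0, "ay": 0, "az": 0, "gripper": -1}, {"dx": 0, "dy": 0, "dz": -0.025, "ax": 0, "ay": 0, "az": 0, "gripper": -1}, {"dx": 0, "dy": 0, "dz": -0.025, "ax": 0, "ay": 0, "az": 0, "gripper": -1}])

```text
time: 15.1
eef_pos: [0.5626, 0.0703, 0.0954]
tcp_rot: [0.137, 0.991, -0.0, -0.0]
contact_force: [0.6, 0.3, -0.6]
opening: 0.62
finger_force: 37.3
```

Request:
jog_arm(increments=[{"dx": 0, "dy": 0, "dz": -0.01, "ax": 0, "ay": 0, "az": 0, "gripper": -1}, {"dx": 0, "dy": 0, "dz": -0.02, "ax": 0, "ay": 0, "az": 0, "gripper": -1}, {"dx": 0, "dy": 0, "dz": -0.03, "ax": 0, "ay": 0, "az": 0, "gripper": -1}, {"dx": 0, "dy": 0, "dz": -0.035, "ax": 0, "ay": 0, "az": 0, "gripper": -1}, {"dx": 0, "dy": 0, "dz": -0.04, "ax": 0, "ay": 0, "az": 0, "gripper": -1}, {"dx": 0, "dy": 0, "dz": -0.04, "ax": 0, "ay": 0, "az": 0, "gripper": -1}])

```text
time: 15.7
eef_pos: [0.5626, 0.0703, 0.0906]
tcp_rot: [0.137, 0.991, -0.0, -0.0]
contact_force: [-0.7, 0.1, 0.2]
opening: 0.614
finger_force: 37.3
```

Request:
jog_arm(increments=[{"dx": 0, "dy": 0, "dz": -0.01, "ax": 0, "ay": 0, "az": 0, "gripper": -1}, {"dx": 0, "dy": 0, "dz": -0.02, "ax": 0, "ay": 0, "az": 0, "gripper": -1}, {"dx": 0, "dy": 0, "dz": -0.03, "ax": 0, "ay": 0, "az": 0, "gripper": -1}, {"dx": 0, "dy": 0, "dz": -0.035, "ax": 0, "ay": 0, "az": 0, "gripper": -1}, {"dx": 0, "dy": 0, "dz": -0.035, "ax": 0, "ay": 0, "az": 0, "gripper": -1}])

```text
time: 16.2
eef_pos: [0.5628, 0.0703, 0.0876]
tcp_rot: [0.137, 0.991, -0.0, -0.0]
contact_force: [-3.4, 0.1, 4.5]
opening: 0.615
finger_force: 37.9
```

Request:
jog_arm(increments=[{"dx": -0.005, "dy": 0, "dz": -0.01, "ax": 0, "ay": 0, "az": 0, "gripper": -1}, {"dx": -0.005, "dy": 0, "dz": -0.02, "ax": 0, "ay": 0, "az": 0, "gripper": -1}, {"dx": -0.005, "dy": 0, "dz": -0.025, "ax": 0, "ay": 0, "az": 0, "gripper": -1}, {"dx": -0.005, "dy": 0, "dz": -0.025, "ax": 0, "ay": 0, "az": 0, "gripper": -1}])

```text
time: 16.6
eef_pos: [0.5628, 0.0703, 0.0874]
tcp_rot: [0.137, 0.991, -0.0, -0.0]
contact_force: [-8.6, 0.3, 18.0]
opening: 0.615
finger_force: 39.0
```

Collar at its seat height with a hard stop. Release, rise and go above the funnel.

Request:
jog_arm(increments=[{"dx": 0.005, "dy": 0, "dz": 0.02, "ax": 0, "ay": 0, "az": 0, "gripper": 0.3}, {"dx": 0.005, "dy": 0, "dz": 0.025, "ax": 0, "ay": 0, "az": 0, "gripper": 0.5}, {"dx": 0.005, "dy": 0, "dz": 0.025, "ax": 0, "ay": 0, "az": 0, "gripper": 0.7}, {"dx": 0.005, "dy": 0, "dz": 0.025, "ax": 0, "ay": 0, "az": 0, "gripper": 0.7}, {"dx": 0.005, "dy": 0, "dz": 0.2, "ax": 0, "ay": 0, "az": 0, "gripper": 0.7}, {"dx": 0.005, "dy": 0, "dz": 0.5, "ax": 0, "ay": 0, "az": 0, "gripper": 0.7}, {"dx": 0.005, "dy": 0, "dz": 0.8, "ax": 0, "ay": 0, "az": 0, "gripper": 0.7}, {"dx": 0.005, "dy": 0, "dz": 0.8, "ax": 0, "ay": 0, "az": 0, "gripper": 0.7}])

```text
time: 17.4
eef_pos: [0.5661, 0.0702, 0.1855]
tcp_rot: [0.137, 0.991, 0.0, 0.006]
contact_force: [0.0, 0.2, 0.0]
opening: 0.848
finger_force: 0.0
```

Request:
jog_arm(increments=[{"dx": -0.3, "dy": 0.04, "dz": 0, "ax": 0, "ay": 0, "az": 0, "gripper": 0.7}, {"dx": -0.6, "dy": 0.04, "dz": 0, "ax": 0, "ay": 0, "az": 0, "gripper": 0.7}, {"dx": -0.9, "dy": 0.04, "dz": 0, "ax": 0, "ay": 0, "az": 0, "gripper": 0.7}, {"dx": -0.92, "dy": 0.04, "dz": -0.1, "ax": 0, "ay": 0, "az": 0, "gripper": 0.7}, {"dx": -0.92, "dy": 0.04, "dz": -0.2, "ax": 0, "ay": 0, "az": 0, "gripper": 0.7}, {"dx": -0.92, "dy": 0.04, "dz": -0.2, "ax": 0, "ay": 0, "az": 0, "gripper": 0.7}, {"dx": -0.92, "dy": 0.04, "dz": -0.2, "ax": 0, "ay": 0, "az": 0, "gripper": 0.7}])

```text
time: 18.1
eef_pos: [0.4529, 0.075, 0.1549]
tcp_rot: [0.137, 0.991, -0.0, -0.001]
contact_force: [0.9, 0.0, -0.0]
opening: 0.847
finger_force: 0.0
```

Run:
```python
from h import *
t=snap('scene');p=snap('top');s=get_state();print(s['eef_pos'],s['opening'])
for n,c in(('s',t),('t',p)): print(n,'neck',circ(c,(.5615,.071),.08,.089,.023,.035),'fl',circ(c,(.5615,.071),.068,.078,.028,.035),'fun',circ(c,(.451,.074),.062,.075,.028,.035))
f=lambda im,u,v,r=40:cv2.convertScaleAbs(cv2.resize(im[v-r:v+r,u-r:u+r],(390,390),interpolation=cv2.INTER_CUBIC),alpha=1.3)
cv2.imwrite('pics/g7.png',np.hstack([f(t['frame'],262,240),f(p['frame'],246,205)]))
```

```text
[0.45330581 0.07497402 0.15565969] 0.8511974239886809
s neck (array([0.5615, 0.0722, 0.0225]), 70, array([0.5605, 0.074 ]), 0.083) fl (array([0.5613, 0.0723, 0.028 ]), 211, array([0.5599, 0.0762]), 0.0747) fun (array([0.4482, 0.0753, 0.0283]), 137, array([0.4484, 0.0746]), 0.0685)
t neck (array([0.5663, 0.0702, 0.0221]), 52, array([0.5653, 0.0704]), 0.0824) fl (array([0.5661, 0.0699, 0.0275]), 273, array([0.5651, 0.07  ]), 0.074) fun None
```

View pics/g7.png

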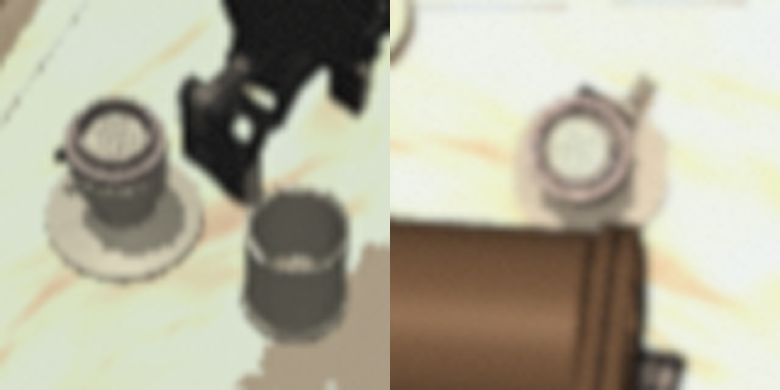

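The collar at (118,140) sits level on the plate, with neck and flange heights as expected. Now descend on the funnel.

Request:
jog_arm(increments=[{"dx": -0.02, "dy": -0.005, "dz": -0.25, "ax": 0, "ay": 0, "az": 0, "gripper": 0.7}, {"dx": -0.02, "dy": -0.005, "dz": -0.5, "ax": 0, "ay": 0, "az": 0, "gripper": 0.7}, {"dx": -0.02, "dy": -0.005, "dz": -0.7, "ax": 0, "ay": 0, "az": 0, "gripper": 0.7}, {"dx": -0.02, "dy": -0.005, "dz": -0.84, "ax": 0, "ay": 0, "az": 0, "gripper": 0.7}, {"dx": -0.02, "dy": -0.005, "dz": -0.84, "ax": 0, "ay": 0, "az": 0, "gripper": 0.7}, {"dx": -0.02, "dy": -0.005, "dz": -0.84, "ax": 0, "ay": 0, "az": 0, "gripper": 0.7}])

```text
time: 18.8
eef_pos: [0.4507, 0.0744, 0.0551]
tcp_rot: [0.137, 0.991, 0.0, 0.0]
contact_force: [0.1, 1.3, -1.2]
opening: 0.849
finger_force: 0.0
```

Request:
jog_arm(increments=[{"dx": 0, "dy": 0, "dz": 0, "ax": 0, "ay": 0, "az": 0, "gripper": 0.3}, {"dx": 0, "dy": 0, "dz": 0, "ax": 0, "ay": 0, "az": 0, "gripper": 0}, {"dx": 0, "dy": 0, "dz": 0, "ax": 0, "ay": 0, "az": 0, "gripper": -1}, {"dx": 0, "dy": 0, "dz": 0, "ax": 0, "ay": 0, "az": 0, "gripper": -1}, {"dx": 0, "dy": 0, "dz": 0, "ax": 0, "ay": 0, "az": 0, "gripper": -1}], force=40)

```text
time: 19.3
eef_pos: [0.4516, 0.0744, 0.0565]
tcp_rot: [0.137, 0.991, 0.0, 0.002]
contact_force: [-0.2, 0.0, 6.2]
opening: 0.641
finger_force: 42.7
```

Request:
jog_arm(increments=[{"dx": 0, "dy": 0, "dz": 0.2, "ax": 0, "ay": 0, "az": 0, "gripper": -1}, {"dx": 0, "dy": 0, "dz": 0.5, "ax": 0, "ay": 0, "az": 0, "gripper": -1}, {"dx": 0, "dy": 0, "dz": 0.8, "ax": 0, "ay": 0, "az": 0, "gripper": -1}, {"dx": 0, "dy": -0.027, "dz": 0.95, "ax": 0, "ay": 0, "az": 0, "gripper": -1}, {"dx": 0.2, "dy": -0.027, "dz": 0.95, "ax": 0, "ay": 0, "az": 0, "gripper": -1}, {"dx": 0.5, "dy": -0.027, "dz": 0.95, "ax": 0, "ay": 0, "az": 0, "gripper": -1}, {"dx": 0.8, "dy": -0.027, "dz": 0.95, "ax": 0, "ay": 0, "az": 0, "gripper": -1}, {"dx": 0.94, "dy": -0.027, "dz": 0.95, "ax": 0, "ay": 0, "az": 0, "gripper": -1}, {"dx": 0.94, "dy": -0.027, "dz": 0.95, "ax": 0, "ay": 0, "az": 0, "gripper": -1}, {"dx": 0.94, "dy": -0.027, "dz": 0.95, "ax": 0, "ay": 0, "az": 0, "gripper": -1}])

```text
time: 20.3
eef_pos: [0.5617, 0.0714, 0.1679]
tcp_rot: [0.137, 0.991, -0.0, -0.001]
contact_force: [-0.9, -0.2, -1.7]
opening: 0.64
finger_force: 42.8
```

Run:
```python
from h import *
t=snap('scene');s=get_state();print(s['eef_pos'],s['opening'])
z=s['eef_pos'][2]
print(circ(t,(.563,.072),z+.006,z+.018,.028,.032))
f=lambda im,u,v,r=40:cv2.convertScaleAbs(cv2.resize(im[v-r:v+r,u-r:u+r],(500,500),interpolation=cv2.INTER_CUBIC),alpha=1.4)
cv2.imwrite('pics/g8.png',f(t['frame'],247,215))
```

```text
[0.56131636 0.07141492 0.16789724] 0.6360912521731549
(array([0.5587, 0.0734, 0.0277]), 102, array([0.5486, 0.0693]), 0.1805)
```

View pics/g8.png

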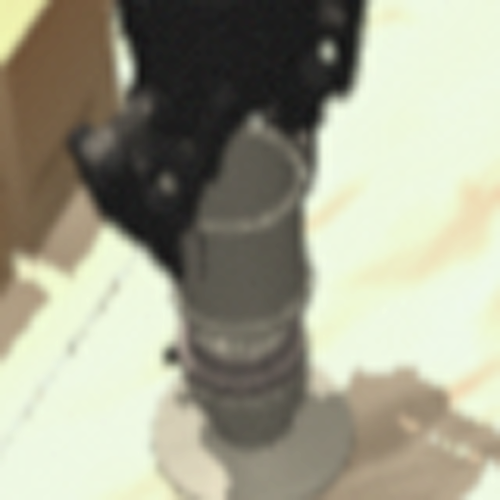

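The funnel is held upright over the stack. Both the camera and the TCP say +3 mm in x. Lowering in steps.

Request:
jog_arm(increments=[{"dx": 0.025, "dy": -0.005, "dz": -0.1, "ax": 0, "ay": 0, "az": 0, "gripper": -1}, {"dx": 0.025, "dy": -0.005, "dz": -0.18, "ax": 0, "ay": 0, "az": 0, "gripper": -1}, {"dx": 0.025, "dy": -0.005, "dz": -0.2, "ax": 0, "ay": 0, "az": 0, "gripper": -1}, {"dx": 0.025, "dy": -0.005, "dz": -0.22, "ax": 0, "ay": 0, "az": 0, "gripper": -1}, {"dx": 0.025, "dy": -0.005, "dz": -0.24, "ax": 0, "ay": 0, "az": 0, "gripper": -1}, {"dx": 0.025, "dy": -0.005, "dz": -0.25, "ax": 0, "ay": 0, "az": 0, "gripper": -1}, {"dx": 0.025, "dy": -0.005, "dz": -0.25, "ax": 0, "ay": 0, "az": 0, "gripper": -1}])

```text
time: 21.05
eef_pos: [0.5657, 0.0707, 0.1387]
tcp_rot: [0.137, 0.991, 0.0, 0.0]
contact_force: [-0.4, 0.4, -0.7]
opening: 0.636
finger_force: 42.8
```

Request:
jog_arm(increments=[{"dx": 0, "dy": 0, "dz": -0.01, "ax": 0, "ay": 0, "az": 0, "gripper": -1}, {"dx": 0, "dy": 0, "dz": -0.02, "ax": 0, "ay": 0, "az": 0, "gripper": -1}, {"dx": 0, "dy": 0, "dz": -0.025, "ax": 0, "ay": 0, "az": 0, "gripper": -1}, {"dx": 0, "dy": 0, "dz": -0.025, "ax": 0, "ay": 0, "az": 0, "gripper": -1}])

```text
time: 21.45
eef_pos: [0.5656, 0.0707, 0.1356]
tcp_rot: [0.137, 0.991, -0.0, -0.0]
contact_force: [-0.1, 0.5, -2.1]
opening: 0.641
finger_force: 42.8
```

Request:
jog_arm(increments=[{"dx": 0, "dy": 0, "dz": -0.01, "ax": 0, "ay": 0, "az": 0, "gripper": -1}, {"dx": 0, "dy": 0, "dz": -0.02, "ax": 0, "ay": 0, "az": 0, "gripper": -1}, {"dx": 0, "dy": 0, "dz": -0.03, "ax": 0, "ay": 0, "az": 0, "gripper": -1}, {"dx": 0, "dy": 0, "dz": -0.04, "ax": 0, "ay": 0, "az": 0, "gripper": -1}, {"dx": 0, "dy": 0, "dz": -0.045, "ax": 0, "ay": 0, "az": 0, "gripper": -1}, {"dx": 0, "dy": 0, "dz": -0.045, "ax": 0, "ay": 0, "az": 0, "gripper": -1}])

```text
time: 22.05
eef_pos: [0.5657, 0.0707, 0.1306]
tcp_rot: [0.137, 0.991, -0.0, -0.0]
contact_force: [-0.4, 0.1, -0.8]
opening: 0.642
finger_force: 43.0
```

Request:
jog_arm(increments=[{"dx": 0, "dy": 0, "dz": -0.01, "ax": 0, "ay": 0, "az": 0, "gripper": -1}, {"dx": 0, "dy": 0, "dz": -0.015, "ax": 0, "ay": 0, "az": 0, "gripper": -1}, {"dx": 0, "dy": 0, "dz": -0.02, "ax": 0, "ay": 0, "az": 0, "gripper": -1}, {"dx": 0, "dy": 0, "dz": -0.02, "ax": 0, "ay": 0, "az": 0, "gripper": -1}])

```text
time: 22.45
eef_pos: [0.5661, 0.0706, 0.1303]
tcp_rot: [0.137, 0.991, -0.0, 0.0]
contact_force: [-3.6, 0.2, 11.0]
opening: 0.639
finger_force: 43.7
```

Hard stop at 130.3 mm (expected 130.5). Release, rise and travel to the cover.

Request:
jog_arm(increments=[{"dx": 0, "dy": 0, "dz": 0.015, "ax": 0, "ay": 0, "az": 0, "gripper": 0.3}, {"dx": 0, "dy": 0, "dz": 0.015, "ax": 0, "ay": 0, "az": 0, "gripper": 0.5}, {"dx": 0, "dy": 0, "dz": 0.015, "ax": 0, "ay": 0, "az": 0, "gripper": 0.7}, {"dx": 0, "dy": 0, "dz": 0.015, "ax": 0, "ay": 0, "az": 0, "gripper": 0.7}, {"dx": 0, "dy": 0, "dz": 0.2, "ax": 0, "ay": 0, "az": 0, "gripper": 0.7}, {"dx": 0, "dy": 0, "dz": 0.5, "ax": 0, "ay": 0, "az": 0, "gripper": 0.7}, {"dx": 0, "dy": 0, "dz": 0.8, "ax": 0, "ay": 0, "az": 0, "gripper": 0.7}, {"dx": 0, "dy": 0, "dz": 0.9, "ax": 0, "ay": 0, "az": 0, "gripper": 0.7}, {"dx": 0, "dy": 0, "dz": 0.9, "ax": 0, "ay": 0, "az": 0, "gripper": 0.7}])

```text
time: 23.35
eef_pos: [0.5669, 0.0706, 0.2383]
tcp_rot: [0.137, 0.991, 0.0, 0.002]
contact_force: [-0.1, -0.3, 0.0]
opening: 0.848
finger_force: 0.0
```

Request:
jog_arm(increments=[{"dx": -0.2, "dy": -0.4, "dz": 0, "ax": 0, "ay": 0, "az": 0, "gripper": 0.3}, {"dx": -0.3, "dy": -0.8, "dz": 0, "ax": 0, "ay": 0, "az": 0, "gripper": 0.3}, {"dx": -0.4, "dy": -1, "dz": 0, "ax": 0, "ay": 0, "az": 0, "gripper": 0.3}, {"dx": -0.4, "dy": -1, "dz": 0, "ax": 0, "ay": 0, "az": 0, "gripper": 0.3}])

```text
time: 23.75
eef_pos: [0.5154, -0.0517, 0.233]
tcp_rot: [0.139, 0.99, -0.0, -0.002]
contact_force: [0.5, 0.5, -0.5]
opening: 0.655
finger_force: 0.0
```

Request:
jog_arm(increments=[{"dx": -0.2, "dy": -0.4, "dz": 0, "ax": 0, "ay": 0, "az": 0, "gripper": 0.2}, {"dx": -0.3, "dy": -0.8, "dz": 0, "ax": 0, "ay": 0, "az": 0, "gripper": 0.2}, {"dx": -0.3, "dy": -1, "dz": 0, "ax": 0, "ay": 0, "az": 0, "gripper": 0.2}, {"dx": -0.3, "dy": -1, "dz": 0, "ax": 0, "ay": 0, "az": 0, "gripper": 0.2}])

```text
time: 24.15
eef_pos: [0.4809, -0.1712, 0.234]
tcp_rot: [0.139, 0.99, 0.0, -0.001]
contact_force: [0.4, 0.1, -0.7]
opening: 0.603
finger_force: 0.0
```

Request:
jog_arm(increments=[{"dx": -0.15, "dy": -0.4, "dz": 0, "ax": 0, "ay": 0, "az": 0, "gripper": 0.2}, {"dx": -0.15, "dy": -0.8, "dz": 0, "ax": 0, "ay": 0, "az": 0, "gripper": 0.2}, {"dx": -0.15, "dy": -1, "dz": -0.2, "ax": 0, "ay": 0, "az": 0, "gripper": 0.2}, {"dx": -0.15, "dy": -1, "dz": -0.2, "ax": 0, "ay": 0, "az": 0, "gripper": 0.2}])

```text
time: 24.55
eef_pos: [0.4623, -0.2892, 0.2072]
tcp_rot: [0.138, 0.99, 0.002, -0.003]
contact_force: [0.2, -0.4, -0.6]
opening: 0.598
finger_force: 0.0
```

Run:
```python
from h import *
t=snap('scene');p=snap('top');s=get_state();print(s['eef_pos'],s['opening'])
for n,c in(('s',t),('t',p)): print(n,'fun',circ(c,(.563,.071),.135,.15,.028,.035),'foot',circ(c,(.563,.071),.074,.082,.03,.036),'covK',circ(c,(.4584,-.348),.022,.035,.0095,.035),'covD',circ(c,(.4584,-.348),.009,.017,.029,.035))
```

```text
[ 0.46337712 -0.28762328  0.20978192] 0.5976131430991233
s fun (array([0.563 , 0.0736, 0.0282]), 155, array([0.5643, 0.072 ]), 0.142) foot (array([0.5625, 0.0738, 0.0288]), 50, array([0.5504, 0.0898]), 0.0792) covK (array([ 0.4556, -0.3457,  0.0085]), 27, array([ 0.4553, -0.3451]), 0.03) covD (array([ 0.4553, -0.348 ,  0.029 ]), 142, array([ 0.4543, -0.3439]), 0.0132)
t fun (array([0.568 , 0.0711, 0.0281]), 131, array([0.5696, 0.0726]), 0.1426) foot (array([0.5656, 0.0691, 0.0276]), 135, array([0.5669, 0.0705]), 0.0765) covK None covD None
```

Funnel rim heights confirm it's seated, with its mouth at about (0.5655, 0.0723). Now onto the cover knob.

Request:
jog_arm(increments=[{"dx": -0.04, "dy": -0.4, "dz": -0.2, "ax": 0, "ay": 0, "az": 0, "gripper": 0}, {"dx": -0.04, "dy": -0.5, "dz": -0.5, "ax": 0, "ay": 0, "az": 0, "gripper": 0}, {"dx": -0.04, "dy": -0.5, "dz": -0.8, "ax": 0, "ay": 0, "az": 0, "gripper": 0}, {"dx": -0.04, "dy": -0.5, "dz": -1, "ax": 0, "ay": 0, "az": 0, "gripper": 0}, {"dx": -0.04, "dy": -0.5, "dz": -1, "ax": 0, "ay": 0, "az": 0, "gripper": 0}, {"dx": -0.04, "dy": -0.5, "dz": -1, "ax": 0, "ay": 0, "az": 0, "gripper": 0}])

```text
time: 25.25
eef_pos: [0.4598, -0.3481, 0.0926]
tcp_rot: [0.136, 0.991, 0.0, 0.0]
contact_force: [0.8, 0.2, 0.5]
opening: 0.503
finger_force: 0.0
```

Run:
```python
from h import *
t=snap('scene');s=get_state();print(s['eef_pos'],s['opening'])
f=lambda im,u,v,r=35:cv2.convertScaleAbs(cv2.resize(im[v-r:v+r,u-r:u+r],(390,390),interpolation=cv2.INTER_CUBIC),alpha=1.4)
cv2.imwrite('pics/g9.png',f(t['frame'],339,155))
```

```text
[ 0.46031005 -0.34899881  0.09382659] 0.49821321785397277
```

View pics/g9.png

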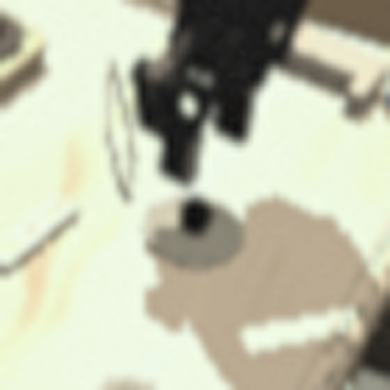

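The fingers are above the knob at (195,215), on line. Descend and close.

Request:
jog_arm(increments=[{"dx": -0.015, "dy": 0.008, "dz": -0.15, "ax": 0, "ay": 0, "az": 0, "gripper": 0}, {"dx": -0.015, "dy": 0.008, "dz": -0.3, "ax": 0, "ay": 0, "az": 0, "gripper": 0}, {"dx": -0.015, "dy": 0.008, "dz": -0.38, "ax": 0, "ay": 0, "az": 0, "gripper": 0}, {"dx": -0.015, "dy": 0.008, "dz": -0.42, "ax": 0, "ay": 0, "az": 0, "gripper": 0}, {"dx": -0.015, "dy": 0.008, "dz": -0.42, "ax": 0, "ay": 0, "az": 0, "gripper": 0}])

```text
time: 25.8
eef_pos: [0.4575, -0.3485, 0.0421]
tcp_rot: [0.137, 0.991, -0.0, 0.0]
contact_force: [-0.4, -0.3, -0.3]
opening: 0.501
finger_force: 0.0
```

Request:
jog_arm(increments=[{"dx": 0, "dy": 0, "dz": 0, "ax": 0, "ay": 0, "az": 0, "gripper": -0.2}, {"dx": 0, "dy": 0, "dz": 0, "ax": 0, "ay": 0, "az": 0, "gripper": -0.4}, {"dx": 0, "dy": 0, "dz": 0, "ax": 0, "ay": 0, "az": 0, "gripper": -1}, {"dx": 0, "dy": 0, "dz": 0, "ax": 0, "ay": 0, "az": 0, "gripper": -1}, {"dx": 0, "dy": 0, "dz": 0, "ax": 0, "ay": 0, "az": 0, "gripper": -1}, {"dx": 0, "dy": 0, "dz": 0, "ax": 0, "ay": 0, "az": 0, "gripper": -1}], force=40)

```text
time: 26.4
eef_pos: [0.4577, -0.349, 0.0426]
tcp_rot: [0.137, 0.991, -0.001, 0.001]
contact_force: [-1.0, 0.5, 5.1]
opening: 0.2
finger_force: 39.3
```

Request:
jog_arm(increments=[{"dx": 0, "dy": 0, "dz": 0.2, "ax": 0, "ay": 0, "az": 0, "gripper": -1}, {"dx": 0, "dy": 0, "dz": 0.5, "ax": 0, "ay": 0, "az": 0, "gripper": -1}, {"dx": 0, "dy": 0, "dz": 0.8, "ax": 0, "ay": 0, "az": 0, "gripper": -1}, {"dx": 0, "dy": 0, "dz": 1, "ax": 0, "ay": 0, "az": 0, "gripper": -1}])

```text
time: 26.8
eef_pos: [0.4574, -0.3486, 0.1635]
tcp_rot: [0.137, 0.991, -0.001, 0.001]
contact_force: [-0.1, -0.7, -0.2]
opening: 0.201
finger_force: 39.1
```

Request:
jog_arm(increments=[{"dx": 0, "dy": 0.2, "dz": 0.3, "ax": 0, "ay": 0, "az": 0, "gripper": -1}, {"dx": 0.1, "dy": 0.5, "dz": 0.5, "ax": 0, "ay": 0, "az": 0, "gripper": -1}, {"dx": 0.2, "dy": 0.8, "dz": 0.6, "ax": 0, "ay": 0, "az": 0, "gripper": -1}, {"dx": 0.3, "dy": 1, "dz": 0.6, "ax": 0, "ay": 0, "az": 0, "gripper": -1}])

```text
time: 27.2
eef_pos: [0.494, -0.2269, 0.2357]
tcp_rot: [0.137, 0.991, -0.001, 0.002]
contact_force: [0.4, -0.0, -0.9]
opening: 0.201
finger_force: 39.2
```

Request:
jog_arm(increments=[{"dx": 0.1, "dy": 0.3, "dz": 0, "ax": 0, "ay": 0, "az": 0, "gripper": -1}, {"dx": 0.2, "dy": 0.6, "dz": 0, "ax": 0, "ay": 0, "az": 0, "gripper": -1}, {"dx": 0.3, "dy": 0.9, "dz": 0, "ax": 0, "ay": 0, "az": 0, "gripper": -1}, {"dx": 0.3, "dy": 1, "dz": 0, "ax": 0, "ay": 0, "az": 0, "gripper": -1}])

```text
time: 27.6
eef_pos: [0.5292, -0.1054, 0.2326]
tcp_rot: [0.135, 0.991, 0.001, -0.001]
contact_force: [0.3, 0.2, -0.9]
opening: 0.201
finger_force: 39.2
```

Request:
jog_arm(increments=[{"dx": 0.1, "dy": 0.3, "dz": 0, "ax": 0, "ay": 0, "az": 0, "gripper": -1}, {"dx": 0.2, "dy": 0.6, "dz": 0, "ax": 0, "ay": 0, "az": 0, "gripper": -1}, {"dx": 0.29, "dy": 0.9, "dz": 0, "ax": 0, "ay": 0, "az": 0, "gripper": -1}, {"dx": 0.29, "dy": 1, "dz": 0, "ax": 0, "ay": 0, "az": 0, "gripper": -1}])

```text
time: 28.0
eef_pos: [0.564, 0.0138, 0.2328]
tcp_rot: [0.136, 0.991, 0.0, -0.001]
contact_force: [0.2, 0.4, -1.5]
opening: 0.196
finger_force: 39.3
```

Request:
jog_arm(increments=[{"dx": 0, "dy": 0.2, "dz": 0, "ax": 0, "ay": 0, "az": 0, "gripper": -1}, {"dx": 0, "dy": 0.4, "dz": 0, "ax": 0, "ay": 0, "az": 0, "gripper": -1}, {"dx": 0, "dy": 0.5, "dz": 0, "ax": 0, "ay": 0, "az": 0, "gripper": -1}, {"dx": 0, "dy": 0.5, "dz": 0, "ax": 0, "ay": 0, "az": 0, "gripper": -1}, {"dx": 0, "dy": 0.5, "dz": 0, "ax": 0, "ay": 0, "az": 0, "gripper": -1}])

```text
time: 28.5
eef_pos: [0.5638, 0.0708, 0.2333]
tcp_rot: [0.137, 0.991, -0.0, -0.0]
contact_force: [-0.2, -0.6, -0.5]
opening: 0.199
finger_force: 39.3
```

Run:
```python
from h import *
t=snap('scene');s=get_state();print(s['eef_pos'],s['opening'])
z=s['eef_pos'][2]
print(circ(t,(.564,.072),z-.036,z-.025,.029,.035))
f=lambda im,u,v,r=40:cv2.convertScaleAbs(cv2.resize(im[v-r:v+r,u-r:u+r],(500,500),interpolation=cv2.INTER_CUBIC),alpha=1.4)
cv2.imwrite('pics/g10.png',f(t['frame'],247,205))
```

```text
[0.56383768 0.07055682 0.233342  ] 0.19905876135148529
(array([0.5624, 0.0732, 0.0281]), 206, array([0.5559, 0.081 ]), 0.2036)
```

View pics/g10.png

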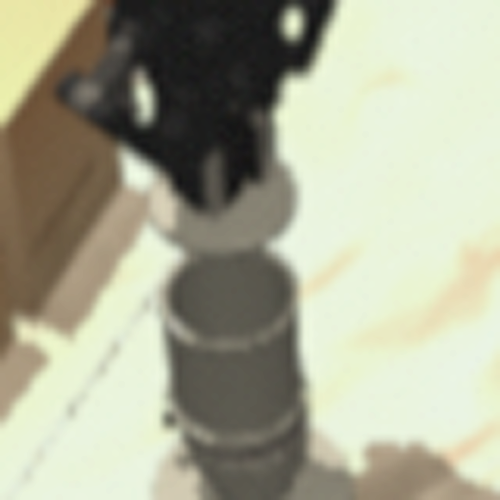

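The cover is level and centred over the mouth, within 1 mm by camera. Lowering.

Request:
jog_arm(increments=[{"dx": 0.006, "dy": 0.005, "dz": -0.15, "ax": 0, "ay": 0, "az": 0, "gripper": -1}, {"dx": 0.006, "dy": 0.005, "dz": -0.28, "ax": 0, "ay": 0, "az": 0, "gripper": -1}, {"dx": 0.006, "dy": 0.005, "dz": -0.35, "ax": 0, "ay": 0, "az": 0, "gripper": -1}, {"dx": 0.006, "dy": 0.005, "dz": -0.37, "ax": 0, "ay": 0, "az": 0, "gripper": -1}, {"dx": 0.006, "dy": 0.005, "dz": -0.39, "ax": 0, "ay": 0, "az": 0, "gripper": -1}, {"dx": 0.006, "dy": 0.005, "dz": -0.41, "ax": 0, "ay": 0, "az": 0, "gripper": -1}, {"dx": 0.006, "dy": 0.005, "dz": -0.41, "ax": 0, "ay": 0, "az": 0, "gripper": -1}])

```text
time: 29.25
eef_pos: [0.5648, 0.0722, 0.1845]
tcp_rot: [0.137, 0.991, 0.0, 0.0]
contact_force: [0.0, 0.2, -1.3]
opening: 0.201
finger_force: 39.3
```

Request:
jog_arm(increments=[{"dx": 0, "dy": 0, "dz": -0.01, "ax": 0, "ay": 0, "az": 0, "gripper": -1}, {"dx": 0, "dy": 0, "dz": -0.02, "ax": 0, "ay": 0, "az": 0, "gripper": -1}, {"dx": 0, "dy": 0, "dz": -0.025, "ax": 0, "ay": 0, "az": 0, "gripper": -1}, {"dx": 0, "dy": 0, "dz": -0.025, "ax": 0, "ay": 0, "az": 0, "gripper": -1}])

```text
time: 29.65
eef_pos: [0.5646, 0.0723, 0.1813]
tcp_rot: [0.137, 0.991, -0.0, -0.0]
contact_force: [-0.2, 0.1, -1.2]
opening: 0.197
finger_force: 39.3
```

Request:
jog_arm(increments=[{"dx": 0, "dy": 0, "dz": -0.01, "ax": 0, "ay": 0, "az": 0, "gripper": -1}, {"dx": 0, "dy": 0, "dz": -0.02, "ax": 0, "ay": 0, "az": 0, "gripper": -1}, {"dx": 0, "dy": 0, "dz": -0.03, "ax": 0, "ay": 0, "az": 0, "gripper": -1}, {"dx": 0, "dy": 0, "dz": -0.035, "ax": 0, "ay": 0, "az": 0, "gripper": -1}, {"dx": 0, "dy": 0, "dz": -0.035, "ax": 0, "ay": 0, "az": 0, "gripper": -1}])

```text
time: 30.15
eef_pos: [0.5653, 0.0722, 0.1784]
tcp_rot: [0.137, 0.991, 0.0, 0.001]
contact_force: [0.3, -0.4, 5.6]
opening: 0.199
finger_force: 39.8
```

Request:
jog_arm(increments=[{"dx": 0, "dy": 0, "dz": -0.008, "ax": 0, "ay": 0, "az": 0, "gripper": -1}, {"dx": 0, "dy": 0, "dz": -0.015, "ax": 0, "ay": 0, "az": 0, "gripper": -1}, {"dx": 0, "dy": 0, "dz": -0.015, "ax": 0, "ay": 0, "az": 0, "gripper": -1}])

```text
time: 30.45
eef_pos: [0.5661, 0.0722, 0.1781]
tcp_rot: [0.137, 0.991, 0.0, 0.002]
contact_force: [-0.7, 1.4, 10.3]
opening: 0.2
finger_force: 40.3
```

Request:
jog_arm(increments=[{"dx": 0, "dy": 0, "dz": 0.018, "ax": 0, "ay": 0, "az": 0, "gripper": -0.4}, {"dx": 0, "dy": 0, "dz": 0.018, "ax": 0, "ay": 0, "az": 0, "gripper": 0}, {"dx": 0, "dy": 0, "dz": 0.018, "ax": 0, "ay": 0, "az": 0, "gripper": 0.2}, {"dx": 0, "dy": 0, "dz": 0.018, "ax": 0, "ay": 0, "az": 0, "gripper": 0.2}, {"dx": 0, "dy": 0, "dz": 0.2, "ax": 0, "ay": 0, "az": 0, "gripper": 0.2}, {"dx": 0, "dy": 0, "dz": 0.5, "ax": 0, "ay": 0, "az": 0, "gripper": 0.2}, {"dx": 0, "dy": 0, "dz": 0.8, "ax": 0, "ay": 0, "az": 0, "gripper": 0.2}, {"dx": 0, "dy": 0, "dz": 0.8, "ax": 0, "ay": 0, "az": 0, "gripper": 0.2}])

```text
time: 31.25
eef_pos: [0.5673, 0.0721, 0.2777]
tcp_rot: [0.137, 0.991, 0.001, 0.006]
contact_force: [0.2, -0.8, -0.1]
opening: 0.601
finger_force: 0.0
```

Request:
jog_arm(increments=[{"dx": 0, "dy": -0.5, "dz": 0, "ax": 0, "ay": 0, "az": 0, "gripper": 0.2}, {"dx": 0, "dy": -1, "dz": 0, "ax": 0, "ay": 0, "az": 0, "gripper": 0.2}, {"dx": 0, "dy": -1, "dz": 0, "ax": 0, "ay": 0, "az": 0, "gripper": 0.2}, {"dx": 0, "dy": -1, "dz": 0, "ax": 0, "ay": 0, "az": 0, "gripper": 0.2}])

```text
time: 31.65
eef_pos: [0.5642, -0.0502, 0.27]
tcp_rot: [0.139, 0.99, -0.0, -0.001]
contact_force: [0.3, 0.4, -0.1]
opening: 0.603
finger_force: 0.0
```

Run:
```python
from h import *
t=snap('scene');p=snap('top');s=get_state();print(s['eef_pos'],s['time'])
for n,c in(('s',t),('t',p)): print(n,'disc',circ(c,(.564,.072),.144,.154,.029,.04),'knob',circ(c,(.564,.072),.158,.172,.0095,.035),'foot',circ(c,(.564,.072),.074,.083,.03,.04),'sc',circ(c,(.431,.19),.006,.015,.0175,.03),'sp',circ(c,(.439,-.204),.008,.025,.0175,.03))
f=lambda im,u,v,r=40:cv2.convertScaleAbs(cv2.resize(im[v-r:v+r,u-r:u+r],(390,390),interpolation=cv2.INTER_CUBIC),alpha=1.3)
cv2.imwrite('pics/g11.png',np.hstack([f(t['frame'],247,215),f(p['frame'],246,195)]))
```

```text
[ 0.56420877 -0.0476793   0.27026895] 31.75
s disc (array([0.5643, 0.0744, 0.0291]), 283, array([0.5614, 0.0774]), 0.1493) knob (array([0.5638, 0.0746, 0.0097]), 50, array([0.563 , 0.0759]), 0.166) foot (array([0.5619, 0.0746, 0.0285]), 61, array([0.5507, 0.0893]), 0.0801) sc (array([0.4282, 0.1919, 0.0169]), 64, array([0.4273, 0.1939]), 0.0082) sp (array([ 0.4371, -0.2056,  0.0174]), 81, array([ 0.4363, -0.2025]), 0.0138)
t disc (array([0.5687, 0.0723, 0.028 ]), 236, array([0.5707, 0.0815]), 0.148) knob (array([0.5684, 0.072 , 0.0086]), 50, array([0.5683, 0.0718]), 0.1651) foot None sc (array([0.4334, 0.1889, 0.0163]), 42, array([0.4325, 0.1888]), 0.0081) sp (array([ 0.4422, -0.2077,  0.0164]), 112, array([ 0.4426, -0.2073]), 0.0145)
```

View pics/g11.png

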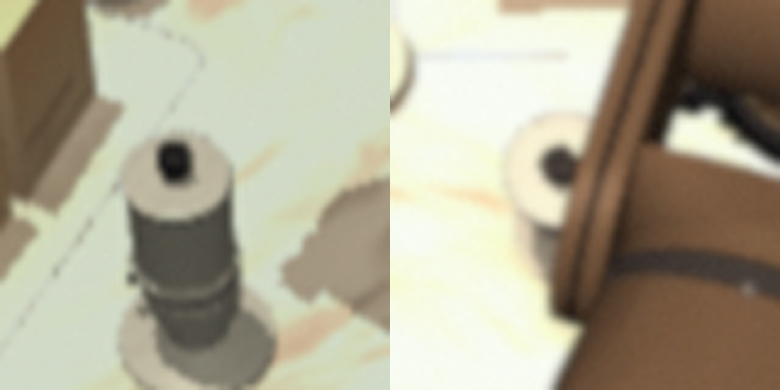

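The picture shows the full stack with the cover level on the funnel. The disc reads 149 mm and the knob top 166 mm, as expected when seated. The small parts haven't moved and the gripper is clear, so I'm handing in.

```bash
python3 -c "
from h import *
print(job.sign_off())"
```

```text
the job is handed in; nothing more can be done
None
```

I assembled the holder in the order asked (plate, collar, funnel, cover); each part stopped within 0.5 mm of its expected seat height and was let go, the small plate and small collar lie where they were, and I handed the job in at about 32 s.

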